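# Pack the printing kit tray

## Robot

A 6-joint arm with a two-finger parallel gripper is mounted at the origin on the work surface. World frame = base frame: x ahead of the robot, y to its left, z up, the work surface at z = 0. Lengths are in m, angles in degrees, forces in N, time in s.
With the tool pointing down it reaches from about 0.4 to 0.825 m from the base axis. Payload 7 kg.
Tool frame: the origin (TCP) lies midway between the tips of the shut fingers; the grasp point (between the pads) lies 19 mm behind it; z points along the fingers, y is the direction in which the jaws open and shut (so a half turn about z gives the same grasp; the last joint's range is limited). The gripper opens to 88 mm and grips with 3 to 60 N. Pads are 19 mm wide; open, the fingers measure 130 mm over their backs; the gripper's body (78 mm by 193 mm) begins 47 mm behind the grasp point.
Start: joints at [-58.264, 20.546, 0.682, 0, -70.136, -16.507], TCP at [0.177, -0.651, 0.227] pointing down, gripper open.
Joint ranges: [-176.03, 176.03], [-82.01, 121.73], [-58.28, 71.71], [-173.87, 95.51], [-174.79, -0.11], [-173.66, 173.66]. Speed limits (degrees/s): [136.94, 136.94, 172.46, 180, 180, 180].

## Interface

Orientations are given as [roll, pitch, yaw] about the fixed x, y, z axes, in that order (R = Rz(yaw) Ry(pitch) Rx(roll)).
In Python, from plant import sensors, cams, job gives the robot as it stands.
- The arm moves only by the tool move_arm, never from a script. Its argument "commands" is a list of rows, each a list of 7 numbers: the finger opening in cm, from 0 to 8.76, then the shift along the tool's x, y, z in cm, then the turn, a rotation vector about the tool's x, y, z in rad. In form: [[hand, x, y, z, wx, wy, wz], ...]. A call has exactly 8 rows; each row is the pose to reach, as a shift and turn from the pose commanded when the call began, along the tool's axes at that moment; what a row does not reach only later rows make up. A row lasts 1/8 s, in which the tool goes at most 62.5 mm and 10.7 degrees, less where a joint would pass 70% of its speed; a pose out of reach is approached as far as the arm can. A call with a gripper value outside its range is refused whole. The fingers move at their own pace and stop on an object; the grip force is fixed at half the most. Time passes only in rows, so rows that repeat a pose let the fingers close, or fill a call up. It gives the time, the measured TCP pose, the force and the opening at its end, in the units of the state.
- sensors.get_obs(): the state, without advancing time (a new reading comes with each control period).
- cams.snapshot(name): name is "scene" or "top"; returns a dict with "frame" (480x640x3 uint8, red, green, blue), "camera_matrix" (3x3 intrinsics, pixels), "dist_coeffs" ([k1, k2, p1, p2, k3] as OpenCV has them; the pictures are not rectified), "R" (3x3) and "t" (3): a world point X has camera coordinates R X + t. Camera axes: x right, y down, z forward; pixel columns grow to the right and rows downward; lengths in m; the calibration is good to about 2 mm. A picture is of the moment at which its call begins. There is no depth.
- job.close_job(): hands the job in, once; it reports no verdict.
The state is a dict: "clock": time; "joint_pos": joint angles; "qvel": joint speeds; "tau": joint torques, N m; "tool_pos": TCP position; "orientation": TCP orientation; "force": force on the tool from outside, world axes, zero at the start; "moment": the same for the moment, N m; "opening": finger opening in m.
Only numpy, scipy, OpenCV 4.12 (cv2) and the standard library are available. Lean on these libraries where they do the work, as an engineer would, in place of code of your own. Each camera call takes 0.05 s, during which the arm holds its last target.

## Task

Pack the printing kit into the plywood tray: the lidded ink jar upright in the large round recess, the small bottle upright in the small round recess, the square-based hand stamp upright in the square recess, and the ink roller lying flat along the long cork-lined bay. Set the jar and the bottle down, do not drop them. Leave the open jar and the round-based stamp where they stand, as they are still in use.

Things in the scene. Friction and masses are not known exactly. Their poses are not given: they have to be found in the camera images.
- ink_jar: squat ink jar with its lid on: dark body with a paper label, 60 mm diameter up to 54 mm height, flat white screw lid of 57 mm diameter, 75 mm tall in all, 0.25 kg. Stands upright. Origin: centre of its underside, z up. Must be packed.
- bottle: small amber glass bottle with a white cap: round body 36 mm diameter up to 52 mm height, cap 27 mm diameter from 64 mm to the top, 82 mm tall in all. Stands upright. Origin: centre of its underside, z up. Must be packed.
- square_stamp: wooden hand stamp with a SQUARE base 44 x 44 mm (24 mm high, dark rubber sole) and a turned knob on top; the knob is 28 mm in diameter from 54 to 68 mm above the table, the whole 74 mm tall. Stands on its base. Origin: centre of its underside, z up, x and y along the sides of the base. Must be packed.
- brayer: hand ink roller lying flat, to pack. Black roller 36 mm diameter, 50 wide, axis along y at x +50 mm, in a wire fork 61 wide; round wooden handle 24 mm diameter along x from +10 to -85 mm, centre line 20 mm above the table, with a foot below it at x -45, 26 wide. Balances near x +10; 0.16 kg. Extents x -85 to +68. Origin: at table level under the handle's front end; x towards the roller, z up.
- open_jar: the look-alike of the ink jar: the same 60 mm jar and paper label but WITHOUT a lid (open mouth, ink visible inside), 66 mm tall. Origin: centre of its underside. Still in use: not to be packed or moved.
- round_stamp: the look-alike of the square stamp: the same knob and height but a ROUND base of 48 mm diameter. Origin: centre of its underside. Still in use: not to be packed or moved.
- well_large: wooden block 86 x 86 x 24 mm in the tray with the LARGE ROUND recess, 76 mm diameter, 18 deep: place of the ink jar. Fixed. Origin: centre of its underside (8 mm above table); recess floor 6 mm, rim 24 mm above origin; x along the tray. The fixed plywood tray, 286 x 184 mm, walls 34 high, holds three blocks in a row along x, 90 mm apart in any order, and the long bay beside the row.
- well_small: wooden insert block like the others, with the SMALL ROUND recess, 52 mm diameter, 18 mm deep. Origin and axes as for the large one. Place of the bottle. Does not move.
- well_square: wooden insert block like the others, with the SQUARE recess, 60 x 60 mm, 18 mm deep, sides along the block's x and y. Origin and axes as for the large one. Place of the square stamp. Does not move.
- brayer_bay: the tray's long bay, place of the ink roller lying flat along it, either way round. Its floor is a cork liner 266 x 78 x 4 mm; clear space about 270 x 80 mm between the tray's wall and the row of blocks, both about 25 mm high. Fixed. Origin: centre of the liner's underside (8 mm above table), liner top 4 mm above origin; x along the bay.
There are look-alikes about, which are no part of the job. Leave any red look-alike of the brayer alone. What is shaped like the ink_jar but pink is not meant.

How it is judged (in metres and radians):
At the end, for the whole second after the job is handed in: Jar, bottle, square stamp upright (0.15 rad) on the floor of their own recess, 13 mm from centre; roller flat on the bay liner, along it (0.35 rad), origin 18 mm from the centre line, 70 mm from the middle; all released, at rest; open jar and round stamp upright, moved under 25 mm (horizontal distance between ink_jar and well_large below 0.013 m and z of ink_jar in the frame of well_large below 0.011 m and angle between each of ink_jar, bottle, square_stamp, brayer, open_jar, round_stamp's own z axis and vertical below 0.15 rad and horizontal distance between bottle and well_small below 0.013 m and z of bottle in the frame of well_small below 0.011 m and horizontal distance between square_stamp and well_square below 0.013 m and z of square_stamp in the frame of well_square below 0.011 m and y of brayer in the frame of brayer_bay between -0.018 and 0.018 m and x of brayer in the frame of brayer_bay between -0.07 and 0.07 m and z of brayer in the frame of brayer_bay below 0.011 m and angle between the x axis of brayer and the x axis of brayer_bay, either way round below 0.35 rad and linear speed of each of ink_jar, bottle, square_stamp, brayer below 0.02 m/s and angular speed of each of ink_jar, bottle, square_stamp, brayer below 0.2 rad/s and distance of each of open_jar, round_stamp from where it was at the start of the episode below 0.025 m); the robot touches nothing.
It fails at once if the look-alike (open jar) is shifted by more than 25 mm (distance of open_jar from where it was at the start of the episode above 0.025 m).
It fails at once if the look-alike (round stamp) is shifted by more than 25 mm (distance of round_stamp from where it was at the start of the episode above 0.025 m).
It fails at once if the ink jar is dropped: in the air, more than 25 mm above its recess floor, with nothing holding it (height (world z) of ink_jar above 0.04 m and contact force between ink_jar and anything else below 0.005 N).
It fails at once if the bottle is dropped: in the air, more than 25 mm above its recess floor, with nothing holding it (height (world z) of bottle above 0.04 m and contact force between bottle and anything else below 0.005 N).
It also fails if it takes over 128 s, if anything falls off the work surface, if the arm or the gripper's body presses on something with over 40 N, if the wrist force passes 120 N, or if a joint passes its speed limit or range.

## Working session

There is one attempt and no reset: what is moved stays moved. The work goes in short steps, Python scripts to look and compute and a tool call to move; the robot and the scene stay as the last step left them, time stands still between calls to the robot, and variables do not carry over. Pictures are saved under pics/ and viewed, and the job is handed in when it is done.

Besides the shell and the picture viewer there is one more tool, called after ">>>" by a JSON object that holds its "method" and its "body", one argument or row to a line. move_arm: Moves the arm, as the interface text tells. Its arguments: {"type":"object","properties":{"commands":{"type":"array"}},"required":["commands"]}

```bash
ls; mkdir -p pics; python3 - <<'E'
from plant import sensors,cams,job
import cv2,numpy as np
print(sensors.get_obs())
for n in("scene","top"):
    s=cams.snapshot(n); cv2.imwrite(f"pics/{n}0.png",s["frame"][:,:,::-1])
    print(n,s["camera_matrix"],s["dist_coeffs"],s["R"],s["t"])
    np.savez(f"{n}0.npz",**s)
E
```

```text
pics
{'clock': 0.0, 'joint_pos': array([-5.82636218e+01,  2.05909571e+01,  6.32603932e-01, -2.02580021e-02,
       -7.01361485e+01, -1.65057571e+01]), 'qvel': array([-0.07440531,  0.01147456,  0.03561775, -0.1500154 , -0.00419232,
        0.09570983]), 'tau': array([ 2.75812827e-04, -5.82719886e+01,  2.93051594e+01,  6.99706793e+00,
        7.03178113e-03, -9.70552696e-05]), 'tool_pos': array([ 0.1771514 , -0.65081726,  0.22561877]), 'orientation': array([ 1.79903982e+02, -8.59269114e-03, -1.64776271e+02]), 'force': array([ 0.12042817, -0.40801625,  0.68792926]), 'moment': array([0.02431597, 0.00377446, 0.0022007 ]), 'opening': 0.08779761254722794}
scene [[440.33975597   0.         322.80238132]
 [  0.         440.33975597 234.26826949]
 [  0.           0.           1.        ]] [-0.10407835  0.          0.          0.          0.        ] [[ 0.16889078  0.9856181   0.00573357]
 [ 0.82396318 -0.13799331 -0.54958396]
 [-0.5408887   0.09754392 -0.83541881]] [ 0.00869409 -0.43760557  1.2474104 ]
top [[459.73201944   0.         315.57373355]
 [  0.         459.73201944 241.29899266]
 [  0.           0.           1.        ]] [-0.03874199  0.          0.          0.          0.        ] [[-0.01886291 -0.99981919  0.00240509]
 [-0.98740776  0.01825075 -0.15713949]
 [ 0.15706718 -0.00533891 -0.98757349]] [-0.08162344  0.544637    0.92755707]
```

View pics/scene0.png

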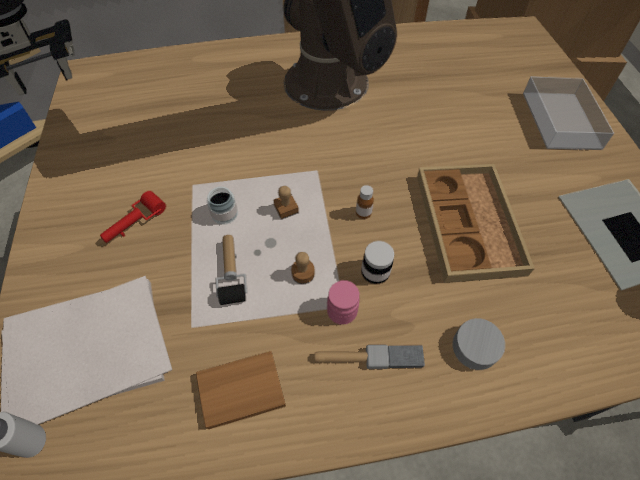

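View pics/top0.png

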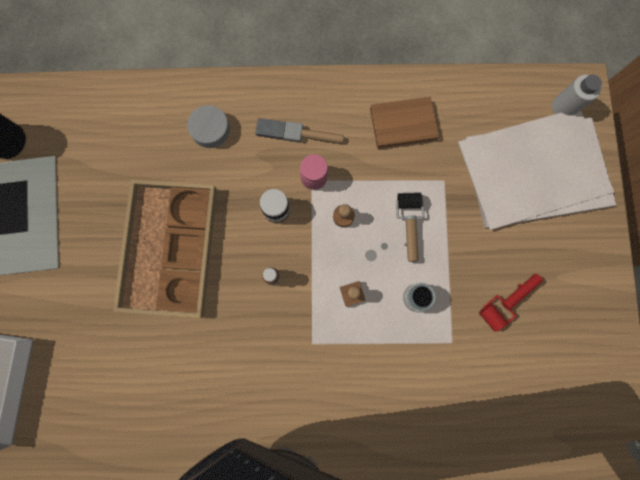

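The scene view shows the lidded jar at (378,262), the open jar at (222,205), the pink jar at (343,302) and the bottle at (365,203). The square stamp is at (286,202), the round stamp at (303,268), the brayer at (231,270), the red brayer at (135,217) and the tray at (472,222). In the top view they are: jar (274,206), pink (314,172), bottle (271,276), square stamp (352,293), round stamp (344,215), brayer (411,225), open jar (420,297), tray (166,248). I'll enlarge these to confirm.

```bash
cat > h.py <<'E'
import numpy as np,cv2
def load(n): return dict(np.load(n+".npz"))
def proj(s,P):
    P=np.atleast_2d(np.asarray(P,float)); r,_=cv2.Rodrigues(s["R"])
    return cv2.projectPoints(P.reshape(-1,1,3),r,s["t"].astype(float),s["camera_matrix"],s["dist_coeffs"])[0].reshape(-1,2)
def unproj(s,uv,z):
    uv=np.atleast_2d(np.asarray(uv,float)).reshape(-1,1,2)
    n=cv2.undistortPoints(uv,s["camera_matrix"],s["dist_coeffs"]).reshape(-1,2)
    d=np.c_[n,np.ones(len(n))]@s["R"]; c=-s["R"].T@s["t"]
    return c+d*((z-c[2])/d[:,2])[:,None]
def crop(s,x0,y0,w,h,k,fn):
    im=s["frame"][y0:y0+h,x0:x0+w,::-1]; im=cv2.resize(im,None,fx=k,fy=k,interpolation=cv2.INTER_CUBIC)
    im=cv2.convertScaleAbs(im,alpha=1.4,beta=10)
    for x in range((x0+19)//20*20,x0+w,20):
        cv2.line(im,((x-x0)*k,0),((x-x0)*k,6),(0,255,0),1); cv2.putText(im,str(x),((x-x0)*k,16),0,.35,(0,255,0),1)
    for y in range((y0+19)//20*20,y0+h,20):
        cv2.line(im,(0,(y-y0)*k),(6,(y-y0)*k),(0,255,0),1); cv2.putText(im,str(y),(8,(y-y0)*k+4),0,.35,(0,255,0),1)
    cv2.imwrite(fn,im)
E
python3 - <<'E'
from h import *
t=load("top0"); s=load("scene0")
crop(t,105,170,115,150,4,"pics/c_tray.png")
crop(t,250,150,200,165,4,"pics/c_obj.png")
crop(s,185,170,220,160,3,"pics/c_sobj.png")
E
```

```text
(no output)
```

View pics/c_tray.png

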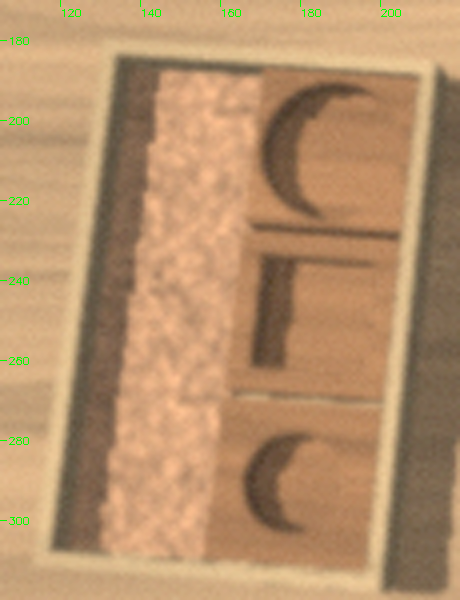

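View pics/c_obj.png

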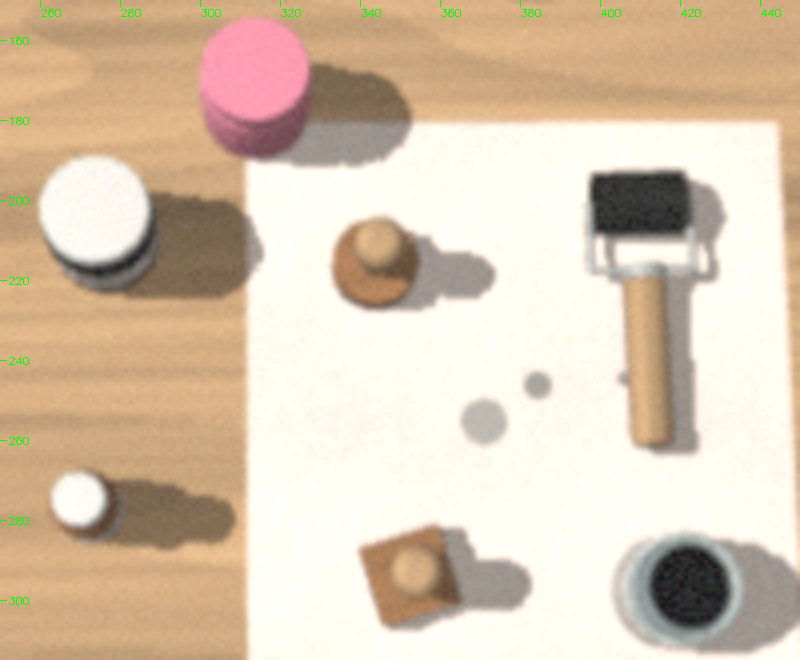

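View pics/c_sobj.png

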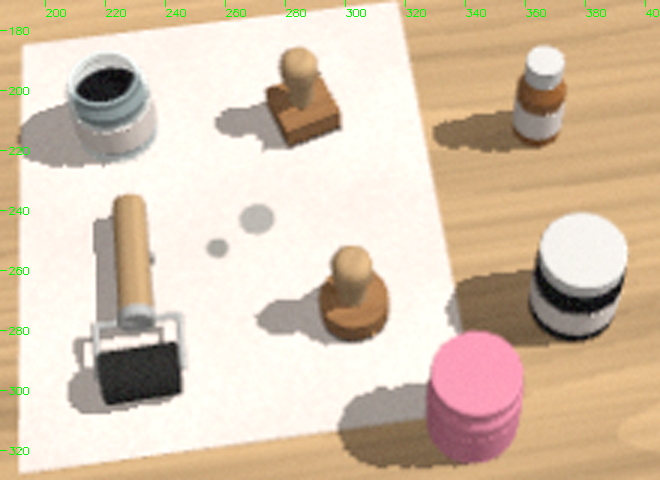

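Identities are clear: white-lidded jar at top (274,203), not the pink one at (314,170) or the open one at (420,297). The square-base stamp is at (352,293), not the round one at (344,215). The wooden brayer is at (411,225), not the red one. In the tray, the large recess is at row ~207, square at ~250 and small at ~290. Next step is measuring poses.

```bash
python3 - <<'E'
from h import *
from scipy.optimize import least_squares
t=load("top0"); s=load("scene0")
T=lambda x,y:(250+x/4-.375,150+y/4-.375)
S=lambda x,y:(185+x/3-.33,170+y/3-.33)
def pr(n,v): print(n,np.round(np.array(v)*1000,1).tolist())
pr("jar top",unproj(t,T(96,210),.075)); pr("jar sc",unproj(s,S(582,257),.075))
pr("bot top",unproj(t,T(80,499),.082)); pr("bot sc",unproj(s,S(544,64),.082))
pr("pink top",unproj(t,T(255,69),.075));
pr("open top",unproj(t,T(690,588),.066));pr("open sc",unproj(s,S(109,85),.066))
pr("round top",unproj(t,T(380,242),.061));pr("round sc",unproj(s,S(352,267),.061))
pr("sq knob top",unproj(t,T(415,569),.061));pr("sq knob sc",unproj(s,S(299,68),.061))
c=unproj(t,[T(360,548),T(437,526),T(463,603)],.024); pr("sq base corners top",c)
e=c[1]-c[0]; print(np.degrees(np.arctan2(e[1],e[0])),np.linalg.norm(e)); e=c[2]-c[1]; print(np.degrees(np.arctan2(e[1],e[0])),np.linalg.norm(e),(c[0]+c[2])/2)
c=unproj(s,[S(266,103),S(327,79),S(341,122),S(289,143)],.024); pr("sq base sc",c)
print([np.degrees(np.arctan2(*(c[i+1]-c[i])[1::-1])) for i in range(3)], c.mean(0))
# brayer
for n,f,pts in(("top",t,[T(651,443),T(645,272)]),):
    p=unproj(f,pts,.02); pr("bray handle end/front",p); d=p[1]-p[0]; print(np.degrees(np.arctan2(d[1],d[0])),np.linalg.norm(d))
p=unproj(s,[S(128,197),S(137,318)],.02); pr("bray sc",p); d=p[1]-p[0]; print(np.degrees(np.arctan2(d[1],d[0])),np.linalg.norm(d))
p=unproj(t,[T(592,172),T(686,172),T(592,231),T(688,234)],.018); pr("roller",p); pr("c",p.mean(0))
# tray
C=lambda x,y:(105+x/4-.375,170+y/4-.375)
uv=np.array([C(116,55),C(440,65),C(48,558),C(382,573)])
L,W=.143,.092
m=np.array([[L,W],[L,-W],[-L,W],[-L,-W]])
def f(q):
    R=np.array([[np.cos(q[2]),-np.sin(q[2])],[np.sin(q[2]),np.cos(q[2])]])
    P=np.c_[m@R.T+q[:2],np.full(4,.034)]
    return (proj(t,P)-uv).ravel()
r=least_squares(f,[.5,.3,0]); print(r.x,np.degrees(r.x[2]),r.fun)
us=np.array([(441,278),(528,267),(418,168),(498,166)])
print(unproj(t,uv,.034)); print(unproj(s,us,.034))
def blk(a): return unproj(t,a,.032)
E
```

```text
jar top [[621.7, -6.3, 75.0]]
jar sc [[628.8, -8.2, 75.0]]
bot top [[471.4, 1.7, 82.0]]
bot sc [[475.9, 1.1, 82.0]]
pink top [[696.1, -90.0, 75.0]]
open top [[421.7, -305.7, 66.0]]
open sc [[430.9, -302.5, 66.0]]
round top [[605.2, -153.8, 61.0]]
round sc [[603.6, -153.6, 61.0]]
sq knob top [[434.4, -166.8, 61.0]]
sq knob sc [[434.3, -167.5, 61.0]]
sq base corners top [[447.8, -141.1, 24.0], [458.6, -182.3, 24.0], [417.7, -194.7, 24.0]]
-75.23320723708377 0.04265977621919676
-163.1251175430173 0.04275196031243924 [ 0.43274284 -0.16789708  0.024     ]
sq base sc [[433.1, -194.4, 24.0], [418.3, -147.0, 24.0], [459.6, -142.1, 24.0], [472.1, -181.9, 24.0]]
[np.float64(107.37665551716869), np.float64(6.641652366437629), np.float64(-72.59290013992262)] [ 0.44578137 -0.1663423   0.024     ]
bray handle end/front [[501.3, -299.5, 20.0], [595.2, -301.1, 20.0]]
-0.9792473951324653 0.0939792528482464
bray sc [[496.9, -300.3, 20.0], [595.2, -299.4, 20.0]]
0.5128639105516585 0.09831865260973323
roller [[652.5, -275.2, 18.0], [651.7, -327.3, 18.0], [619.1, -273.6, 18.0], [616.5, -326.4, 18.0]]
c [635.0, -300.6, 18.0]
[ 0.53982968  0.22751058 -0.08044388] -4.609094859348281 [-1.55019488 -4.19630609  0.64599464 -1.89906055 -1.29466518  1.68868572
  2.07990135  3.7858213 ]
[[0.68015556 0.30383069 0.034     ]
 [0.67072359 0.12565316 0.034     ]
 [0.40815887 0.32810825 0.034     ]
 [0.39777959 0.15178641 0.034     ]]
[[0.6775361  0.1120974  0.034     ]
 [0.68499038 0.29891579 0.034     ]
 [0.39079215 0.1498994  0.034     ]
 [0.4138817  0.34367297 0.034     ]]
```

```bash
python3 - <<'E'
from h import *
crop(load("scene0"),405,155,135,130,5,"pics/c_stray.png")
E
```

```text
(no output)
```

View pics/c_stray.png

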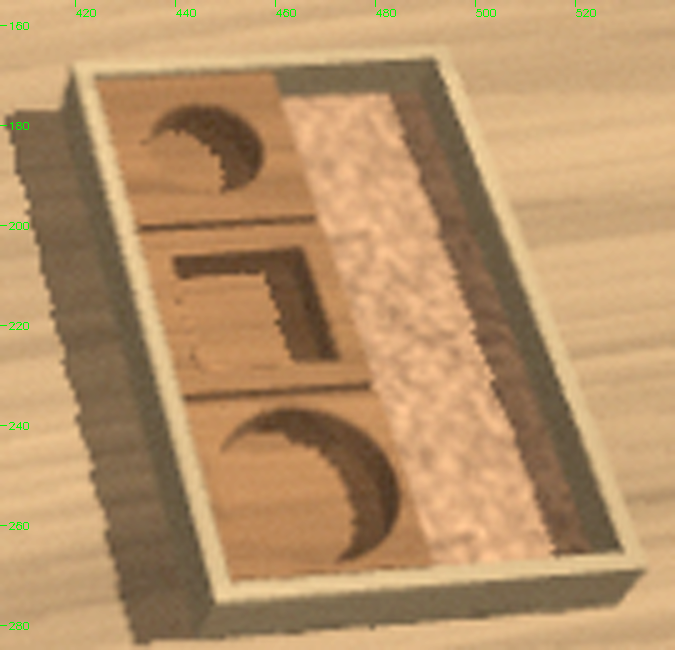

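```bash
cat > ov.py <<'E'
from h import *
def circ(x,y,z,r,n=60):
    a=np.linspace(0,2*np.pi,n+1); return np.c_[x+r*np.cos(a),y+r*np.sin(a),np.full(n+1,z)]
def rect(x,y,z,a,b,th):
    c,s_=np.cos(th),np.sin(th); m=np.array([[a,b],[-a,b],[-a,-b],[a,-b],[a,b]])
    return np.c_[m@np.array([[c,s_],[-s_,c]])+[x,y],np.full(5,z)]
def overlay(s,lines,x0,y0,w,h,k,fn):
    im=s["frame"][y0:y0+h,x0:x0+w,::-1]; im=cv2.resize(im,None,fx=k,fy=k,interpolation=cv2.INTER_CUBIC)
    im=cv2.convertScaleAbs(im,alpha=1.3,beta=10)
    for L,c in lines:
        p=((proj(s,L)-[x0,y0]+.5)*k-.5); cv2.polylines(im,[np.round(p*8).astype(np.int32)],False,c,1,cv2.LINE_AA,3)
    cv2.imwrite(fn,im)
def local(q,pts):
    c,s_=np.cos(q[2]),np.sin(q[2]); pts=np.atleast_2d(pts)
    return np.c_[pts[:,:2]@np.array([[c,s_],[-s_,c]])+q[:2],pts[:,2]]
def tray(q,side=1):
    G=(0,255,0);L=[]
    L.append((local(q,rect(0,0,.034,.143,.092,0)),G)); L.append((local(q,rect(0,0,.034,.135,.084,0)),(255,255,0)))
    return L
E
python3 - <<'E'
from ov import *
from scipy.optimize import least_squares
t=load("top0"); s=load("scene0")
C=lambda x,y:(105+x/4-.375,170+y/4-.375)
D=lambda x,y:(405+x/5-.4,155+y/5-.4)
ut=np.array([C(116,55),C(440,65),C(42,562),C(382,580)])
us=np.array([D(645,570),D(215,605),D(442,47),D(72,65)])
L,W=.143,.092
m=np.array([[L,W,.034],[L,-W,.034],[-L,W,.034],[-L,-W,.034]])
f=lambda q:np.r_[(proj(t,local(q,m))-ut).ravel(),(proj(s,local(q,m))-us).ravel()]
r=least_squares(f,[.54,.227,-.08]); print(r.x,np.round(r.fun,1))
np.save("tray.npy",r.x)
overlay(t,tray(r.x),105,170,115,160,5,"pics/o_t.png")
overlay(s,tray(r.x),405,155,135,130,5,"pics/o_s.png")
E
```

```text
[ 0.53930014  0.22949882 -0.08575414] [-2.1 -4.1  0.1 -1.4 -1.1  0.7  0.7  2.5 -0.3 -0.4 -0.7 -0.2 -0.4 -0.4
 -1.2 -0.2]
```

View pics/o_t.png

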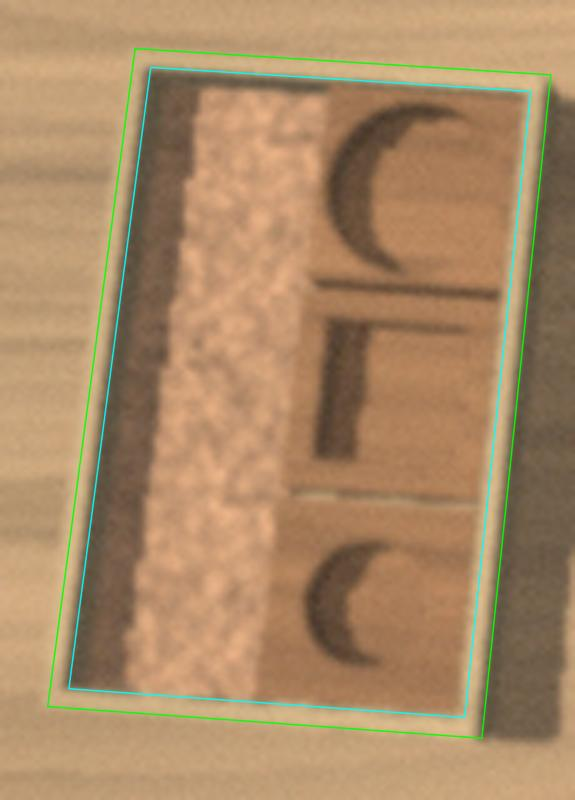

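View pics/o_s.png

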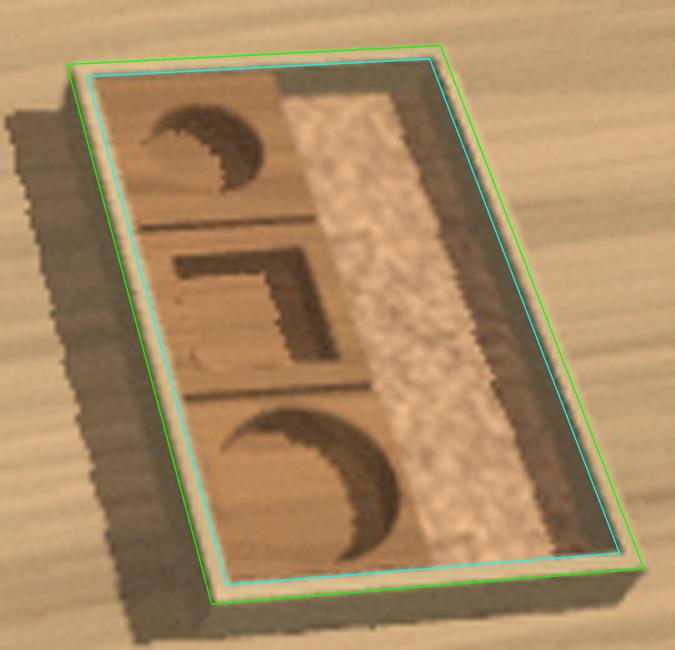

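```bash
python3 - <<'E'
from ov import *
t=load("top0"); s=load("scene0"); q=np.load("tray.npy")
G=(0,255,0);yb=-.041
L=[(local(q,circ(.09,yb,.032,.038)),G),(local(q,circ(-.09,yb,.032,.026)),G),(local(q,rect(0,yb,.032,.03,.03,0)),G)]
L+=[(local(q,rect(x,yb,.032,.043,.043,0)),(255,255,0)) for x in(-.09,0,.09)]
L+=[(local(q,rect(0,.044,.012,.133,.039,0)),(0,0,255))]
overlay(t,L,105,170,115,160,5,"pics/o_t.png")
overlay(s,L,405,155,135,130,5,"pics/o_s.png")
for n,p in(("large",(.09,yb,0)),("sq",(0,yb,0)),("small",(-.09,yb,0)),("bay",(0,.044,0))): print(n,local(q,p))
E
```

```text
large [[0.62545781 0.18094106 0.        ]]
sq [[0.53578853 0.18864948 0.        ]]
small [[0.44611924 0.19635789 0.        ]]
bay [[0.5430687  0.27333713 0.        ]]
```

View pics/o_t.png

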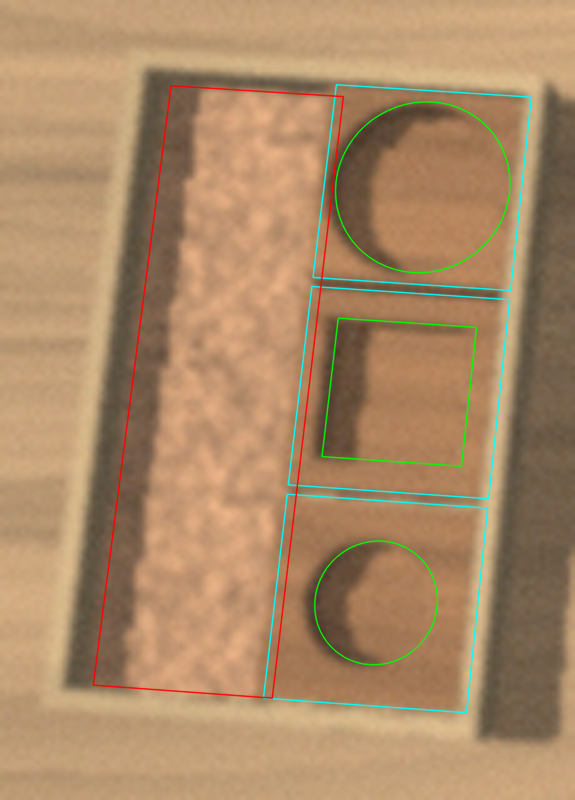

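View pics/o_s.png

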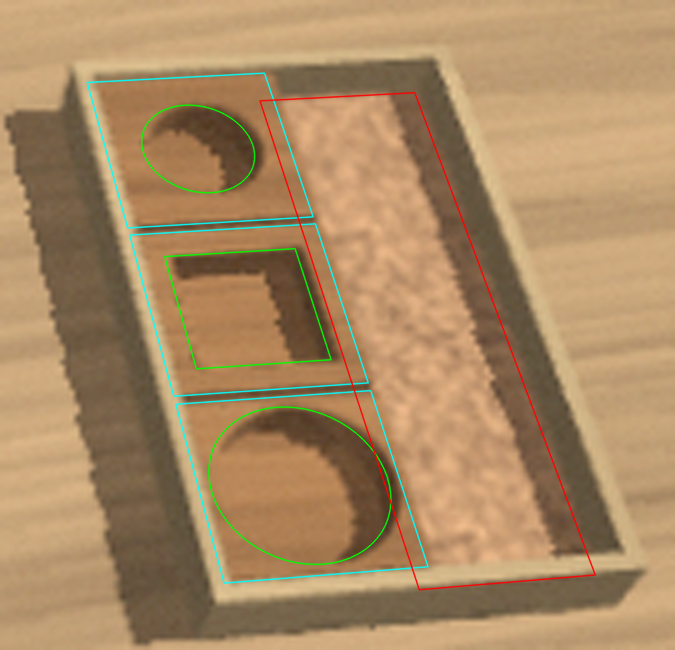

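```bash
cat > objs.py <<'E'
from ov import *
G=(0,255,0);Y=(255,255,0);R=(0,0,255)
def cyl(x,y,spec): return [(circ(x,y,z,r),c) for z,r,c in spec]
JAR=[(0,.03,Y),(.054,.03,R),(.075,.0285,G)]
BOT=[(0,.018,Y),(.052,.018,R),(.064,.0135,R),(.082,.0135,G)]
def sq(x,y,th): return [(rect(x,y,.0,.022,.022,th),Y),(rect(x,y,.024,.022,.022,th),G),(circ(x,y,.061,.014),R),(circ(x,y,.074,.004),R)]
RND=[(0,.024,Y),(.024,.024,G),(.061,.014,R)]
OPEN=[(0,.03,Y),(.054,.03,R),(.066,.027,G)]
def bray(x,y,th):
    q=(x,y,th); return [(local(q,rect(.05,0,.018,.018,.025,0)),G),(local(q,rect(-.0375,0,.02,.0475,.012,0)),G),(local(q,rect(.043,0,.02,.025,.0305,0)),R)]
E
python3 - <<'E'
from objs import *
t=load("top0"); s=load("scene0"); q=np.load("tray.npy")
for n,z,r,bt,bs in(("jar",.075,.0285,(250,180,50,50),(355,230,45,60)),("bot",.082,.0135,(255,255,30,35),(352,175,28,40))):
    for f,(x,y,w,h),nm in((t,bt,"top"),(s,bs,"sc")):
        im=f["frame"][y:y+h,x:x+w].astype(int); m=((im.min(2)>115)&(im.max(2)-im.min(2)<35)).astype(np.uint8)
        k,lab,st,ce=cv2.connectedComponentsWithStats(m)
        for i in range(1,k):
            if st[i,4]>20:
                b=st[i]; c=np.array([b[0]+b[2]/2-.5+x,b[1]+b[3]/2-.5+y]); print(n,nm,b,ce[i]+[x,y],np.round(unproj(f,[ce[i]+[x,y],c],z),4).tolist())
E
python3 - <<'E'
from objs import *
t=load("top0"); s=load("scene0")
L=cyl(.625,-.0065,JAR)+cyl(.473,.0015,BOT)+sq(.4344,-.167,np.radians(15.5))+cyl(.605,-.1538,RND)+cyl(.425,-.304,OPEN)+bray(.585,-.3005,-.005)
overlay(t,L,250,150,200,165,4,"pics/oo_t.png")
overlay(s,L,185,170,220,160,3,"pics/oo_s.png")
E
```

```text
jar top [ 10   9  27  27 572] [272.9965035  201.62762238] [[0.6227, -0.005, 0.075], [0.622, -0.005, 0.075]]
jar sc [ 10  11  29  25 584] [379.34417808 253.09931507] [[0.6242, -0.0057, 0.075], [0.6239, -0.0063, 0.075]]
bot top [  8  13  13  13 142] [268.8943662  274.04225352] [[0.4721, 0.0032, 0.082], [0.4722, 0.003, 0.082]]
bot sc [  9  10  12  12 105] [366.66666667 189.91428571] [[0.4732, 0.0031, 0.082], [0.4747, 0.0024, 0.082]]
```

View pics/oo_t.png

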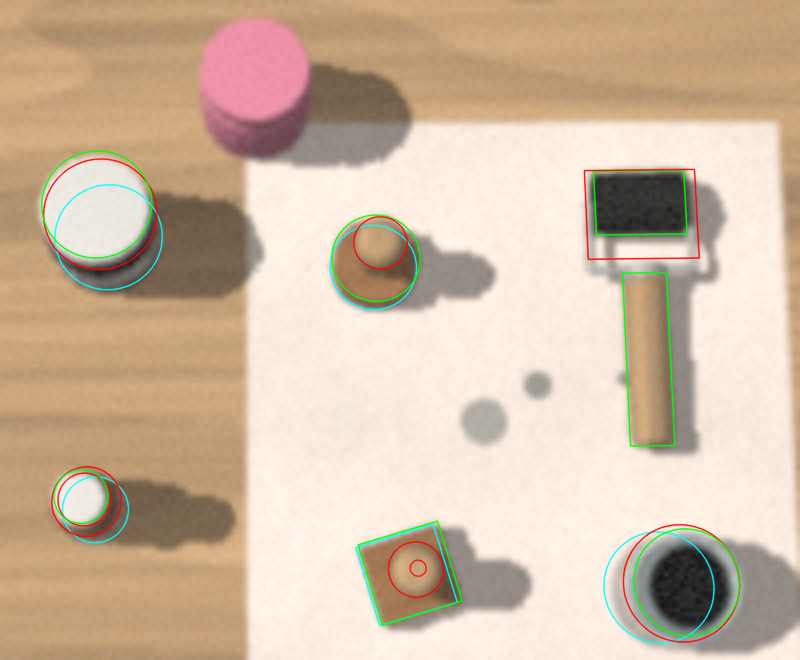

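View pics/oo_s.png

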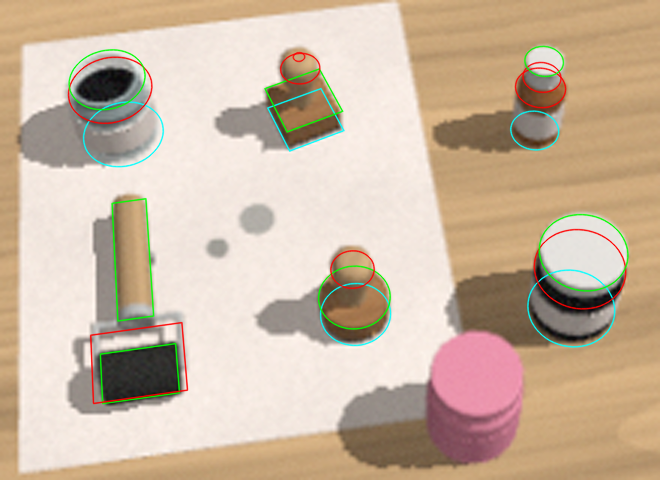

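```bash
cat > go.py <<'E'
import sys,numpy as np
from scipy.spatial.transform import Rotation as Ro
from plant import sensors
def go(x,y,z,yaw):
    o=sensors.get_obs(); p=o["tool_pos"]; R=Ro.from_euler("xyz",o["orientation"],degrees=True)
    T=Ro.from_euler("xyz",[180,0,yaw],degrees=True)
    d=R.inv().apply(np.array([x,y,z])-p)*100; w=(R.inv()*T).as_rotvec()
    print("clk %.2f pos"%o["clock"],np.round(p,4),"rpy",np.round(o["orientation"],2),"j",np.round(o["joint_pos"],1),"F",np.round(o["force"],1),"op %.4f"%o["opening"])
    print("shift cm",np.round(d,2),"rotvec",np.round(w,3),"len %.1f"%np.linalg.norm(d))
if __name__=="__main__": go(*map(float,sys.argv[1:5]))
E
python3 go.py .573 -.3008 .16 -180
```

```text
clk 0.10 pos [ 0.1772 -0.6509  0.2257] rpy [ 1.7991e+02 -1.0000e-02 -1.6478e+02] j [-58.3  20.6   0.6  -0.  -70.1 -16.5] F [ 0.5 -0.1 -0.5] op 0.0879
shift cm [-47.39  23.38   6.6 ] rotvec [ 0.001 -0.     0.266] len 53.2
```

>>> {"method": "move_arm", "body": {
  "commands": [
    [6, -5, 2.5, 0.7, 0, 0, 0.03],
    [6, -10, 5, 1.4, 0, 0, 0.06],
    [6, -15, 7.5, 2.1, 0, 0, 0.09],
    [6, -20, 10, 2.8, 0, 0, 0.12],
    [6, -25, 12.5, 3.5, 0, 0, 0.15],
    [6, -30, 15, 4.2, 0, 0, 0.18],
    [6, -35, 17.5, 4.9, 0, 0, 0.21],
    [6, -40, 20, 5.6, 0, 0, 0.24]
  ]
}}

```text
clock: 1.1
tool_pos: [0.5117, -0.3517, 0.1702]
orientation: [180.0, -0.0, -178.6]
force: [-0.3, -0.6, -0.2]
opening: 0.0598
```

```bash
python3 go.py .573 -.3008 .06 -180
```

```text
clk 1.10 pos [ 0.5117 -0.3517  0.1702] rpy [ 1.7999e+02 -2.0000e-02 -1.7857e+02] j [-16.5  17.8 -10.9  -0.  -61.2 -72.1] F [-0.3 -0.6 -0.2] op 0.0598
shift cm [-6.25  4.93 11.02] rotvec [ 0.    -0.     0.025] len 13.6
```

>>> {"method": "move_arm", "body": {
  "commands": [
    [6, -3, 2.5, 1, 0, 0, 0.01],
    [6, -6.2, 4.9, 3, 0, 0, 0.025],
    [6, -6.2, 4.9, 5, 0, 0, 0.025],
    [6, -6.2, 4.9, 7, 0, 0, 0.025],
    [6, -6.2, 4.9, 9, 0, 0, 0.025],
    [6, -6.2, 4.9, 11, 0, 0, 0.025],
    [6, -6.2, 4.9, 11, 0, 0, 0.025],
    [6, -6.2, 4.9, 11, 0, 0, 0.025]
  ]
}}

```text
clock: 2.1
tool_pos: [0.5717, -0.3028, 0.0611]
orientation: [-180.0, 0.0, -179.9]
force: [-0.8, -0.1, 0.3]
opening: 0.0598
```

```bash
python3 go.py .573 -.3008 .009 -180; python3 - <<'E'
from h import *
from plant import cams
s=cams.snapshot("scene"); np.savez("scene1",**s); crop(s,170,150,160,160,4,"pics/c1.png")
E
```

```text
clk 2.10 pos [ 0.5717 -0.3028  0.0611] rpy [-1.7998e+02  2.0000e-02 -1.7994e+02] j [-10.7  26.1 -14.3   0.  -49.6 -79.3] F [-0.8 -0.1  0.3] op 0.0598
shift cm [-0.12  0.2   5.21] rotvec [-0.     0.     0.001] len 5.2
```

View pics/c1.png

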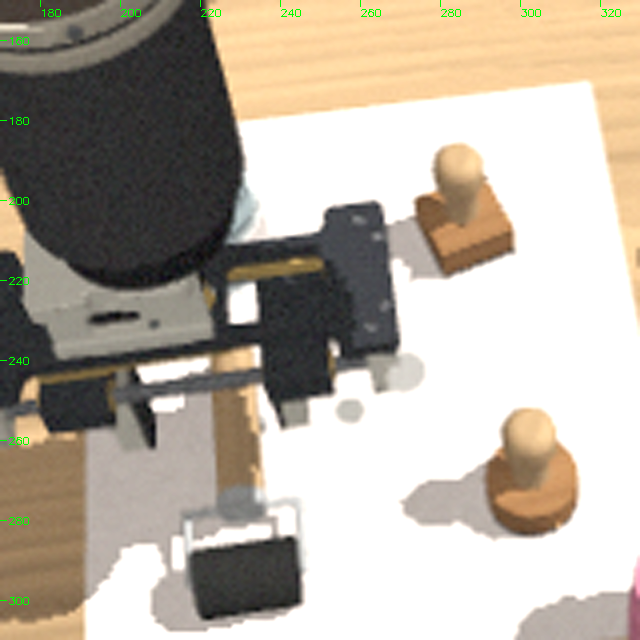

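The fingers straddle the handle at about (237,250), short of the fork at (240,275). Going down and gripping.

>>> {"method": "move_arm", "body": {
  "commands": [
    [6, -0.1, 0.2, 1.5, 0, 0, 0],
    [6, -0.1, 0.2, 3, 0, 0, 0],
    [6, -0.1, 0.2, 4.4, 0, 0, 0],
    [6, -0.1, 0.2, 5.2, 0, 0, 0],
    [4, -0.1, 0.2, 5.2, 0, 0, 0],
    [1, -0.1, 0.2, 5.2, 0, 0, 0],
    [1, -0.1, 0.2, 5.2, 0, 0, 0],
    [1, -0.1, 0.2, 5.2, 0, 0, 0]
  ]
}}

```text
clock: 3.15
tool_pos: [0.5727, -0.3007, 0.009]
orientation: [-180.0, 0.0, -180.0]
force: [-0.3, 0.8, -1.1]
opening: 0.0254
```

```bash
python3 go.py .573 -.3008 .16 -180
```

```text
clk 3.15 pos [ 0.5727 -0.3007  0.009 ] rpy [-1.7999e+02  5.0000e-02 -1.7995e+02] j [-10.5  29.6 -16.7  -0.  -43.7 -79.5] F [-0.3  0.8 -1.1] op 0.0254
shift cm [-4.00e-02 -1.00e-02 -1.51e+01] rotvec [-0.     0.001  0.001] len 15.1
```

>>> {"method": "move_arm", "body": {
  "commands": [
    [1, 0, 0, 0, 0, 0, 0],
    [1, 0, 0, 0, 0, 0, 0],
    [1, 0, 0, -1, 0, 0, 0],
    [1, 0, 0, -3, 0, 0, 0],
    [1, 0, 0, -6, 0, 0, 0],
    [1, 0, 0, -9, 0, 0, 0],
    [1, 0, 0, -12, 0, 0, 0],
    [1, 0, 0, -15, 0, 0, 0]
  ]
}}

```text
clock: 4.15
tool_pos: [0.572, -0.3005, 0.1598]
orientation: [180.0, -0.0, -180.0]
force: [0.3, 0.7, -1.7]
opening: 0.0234
```

```bash
python3 - <<'E'
from h import *
from plant import cams
s=cams.snapshot("scene"); crop(s,150,110,190,150,4,"pics/c2.png")
E
python3 go.py .534 .2746 .16 -184.9
```

```text
clk 4.20 pos [ 0.574  -0.3015  0.1646] rpy [-179.86    0.3  -179.92] j [-10.5  20.3  -8.1   0.1 -61.3 -79.5] F [ 2.  -0.2  4.1] op 0.0232
shift cm [ 3.92 57.62  0.3 ] rotvec [-0.002  0.005  0.087] len 57.8
```

View pics/c2.png

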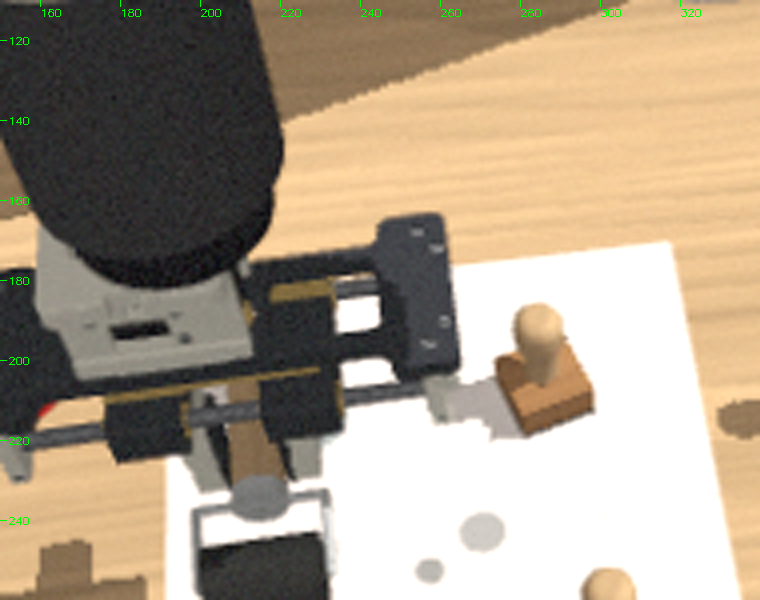

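The roller is held level, seen at (213,240). Carrying it over.

>>> {"method": "move_arm", "body": {
  "commands": [
    [1, 0.1, 3, 0.1, 0, 0, 0.005],
    [1, 0.4, 7, 0.2, 0, 0, 0.01],
    [1, 0.7, 12, 0.3, 0, 0, 0.02],
    [1, 1.1, 17, 0.3, 0, 0, 0.03],
    [1, 1.5, 22, 0.3, 0, 0, 0.04],
    [1, 1.9, 27, 0.3, 0, 0, 0.05],
    [1, 2.2, 32, 0.3, 0, 0, 0.06],
    [1, 2.5, 36, 0.3, 0, 0, 0.07]
  ]
}}

```text
clock: 5.2
tool_pos: [0.5466, 0.0611, 0.1558]
orientation: [180.0, 0.0, 176.0]
force: [1.4, -0.8, -1.9]
opening: 0.0234
```

```bash
python3 go.py .534 .2746 .12 -184.9
```

```text
clk 5.20 pos [0.5466 0.0611 0.1558] rpy [1.7998e+02 1.0000e-02 1.7605e+02] j [  26.8   12.2  -20.9   -0.   -56.9 -120.7] F [ 1.4 -0.8 -1.9] op 0.0234
shift cm [ 2.73 21.21  3.58] rotvec [0.    0.    0.017] len 21.7
```

>>> {"method": "move_arm", "body": {
  "commands": [
    [1, 0.6, 4.5, 0, 0, 0, 0.01],
    [1, 1.2, 9, 0, 0, 0, 0.015],
    [1, 1.8, 13.5, 0.5, 0, 0, 0.017],
    [1, 2.3, 17.5, 1.5, 0, 0, 0.017],
    [1, 2.6, 20.2, 2.5, 0, 0, 0.017],
    [1, 2.7, 21.2, 3.6, 0, 0, 0.017],
    [1, 2.7, 21.2, 3.6, 0, 0, 0.017],
    [1, 2.7, 21.2, 3.6, 0, 0, 0.017]
  ]
}}

```text
clock: 6.2
tool_pos: [0.535, 0.2717, 0.1197]
orientation: [-180.0, -0.0, 175.0]
force: [-0.0, -0.0, -2.5]
opening: 0.0229
```

```bash
python3 - <<'E'
from ov import *
from plant import cams
t=cams.snapshot("top"); crop(t,95,170,130,150,4,"pics/c3.png")
E
python3 go.py .534 .2746 .030 -184.9
```

```text
clk 6.25 pos [0.5351 0.2718 0.12  ] rpy [1.7999e+02 2.0000e-02 1.7501e+02] j [  45.6   18.6  -17.1    0.   -54.2 -140.6] F [ 0.1 -0.9 -2.4] op 0.0232
shift cm [0.14 0.27 9.  ] rotvec [ 0.     0.    -0.002] len 9.0
```

View pics/c3.png

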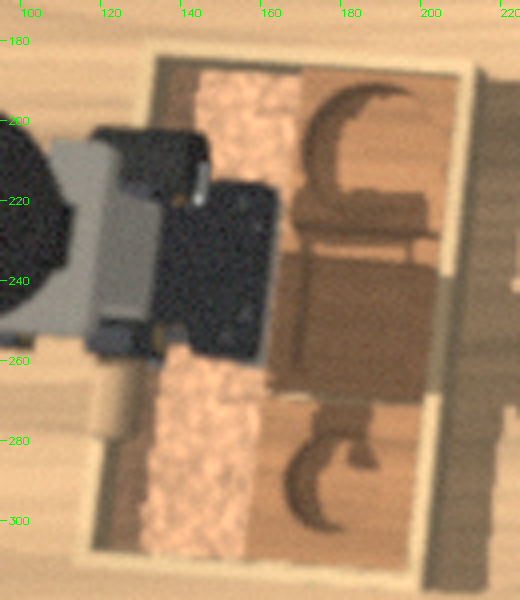

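>>> {"method": "move_arm", "body": {
  "commands": [
    [1, 0.1, 0.3, 2, 0, 0, 0],
    [1, 0.1, 0.3, 4, 0, 0, 0],
    [1, 0.1, 0.3, 6, 0, 0, 0],
    [1, 0.1, 0.3, 7.5, 0, 0, 0],
    [1, 0.1, 0.3, 8.5, 0, 0, 0],
    [1, 0.1, 0.3, 9.2, 0, 0, 0],
    [1, 0.1, 0.3, 9.5, 0, 0, 0],
    [1, 0.1, 0.3, 9.5, 0, 0, 0]
  ]
}}

```text
clock: 7.25
tool_pos: [0.5342, 0.2759, 0.0247]
orientation: [180.0, 0.0, 175.1]
force: [0.4, -0.1, -0.9]
opening: 0.0236
```

```bash
python3 go.py .534 .2746 .021 -184.9; python3 - <<'E'
from ov import *
from plant import cams
t=cams.snapshot("scene"); crop(t,390,120,150,150,4,"pics/c4.png")
E
```

```text
clk 7.25 pos [0.5342 0.2759 0.0247] rpy [1.8000e+02 1.0000e-02 1.7507e+02] j [  45.9   25.1  -22.2    0.   -42.7 -140.9] F [ 0.4 -0.1 -0.9] op 0.0236
shift cm [ 0.01 -0.13  0.37] rotvec [ 0.     0.    -0.001] len 0.4
```

View pics/c4.png

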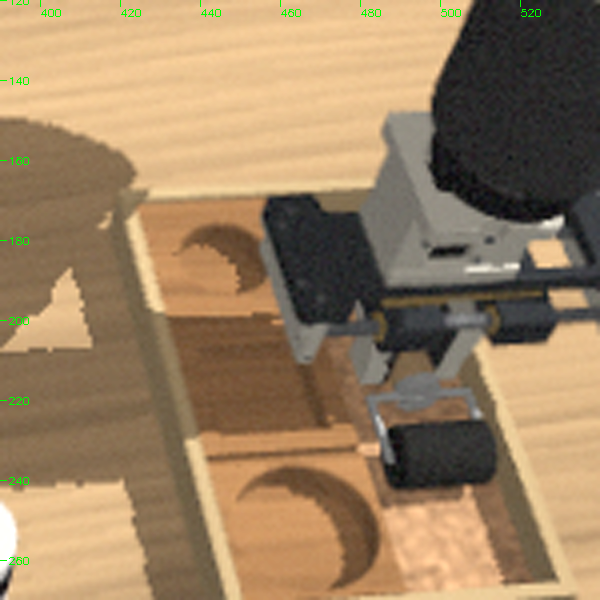

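>>> {"method": "move_arm", "body": {
  "commands": [
    [1, 0, -0.1, 0.2, 0, 0, 0],
    [1, 0, -0.1, 0.35, 0, 0, 0],
    [1, 0, -0.1, 0.35, 0, 0, 0],
    [3.2, 0, -0.1, 0.35, 0, 0, 0],
    [3.2, 0, -0.1, 0.35, 0, 0, 0],
    [3.2, 0, -0.1, 0.35, 0, 0, 0],
    [3.2, 0, -0.1, 0.35, 0, 0, 0],
    [3.2, 0, -0.1, 0.35, 0, 0, 0]
  ]
}}

```text
clock: 8.3
tool_pos: [0.534, 0.2748, 0.0211]
orientation: [-180.0, 0.0, 175.1]
force: [0.4, 0.4, -1.0]
opening: 0.032
```

```bash
python3 go.py .534 .2746 .15 -184.9
```

```text
clk 8.30 pos [0.534  0.2748 0.0211] rpy [-180.      0.    175.06] j [  45.9   25.4  -22.4    0.   -42.2 -140.8] F [ 0.4  0.4 -1. ] op 0.0320
shift cm [  0.    -0.02 -12.89] rotvec [-0.     0.    -0.001] len 12.9
```

>>> {"method": "move_arm", "body": {
  "commands": [
    [3.2, 0, 0, -1.5, 0, 0, 0],
    [3.2, 0, 0, -4, 0, 0, 0],
    [3.2, 0, 0, -8, 0, 0, 0],
    [3.2, 0, 0, -12, 0, 0, 0],
    [8.7, 0, -4, -13, 0, 0, -0.15],
    [8.7, -2, -8, -13, 0, 0, -0.32],
    [8.7, -4, -13, -13, 0, 0, -0.49],
    [8.7, -6, -18, -13, 0, 0, -0.66]
  ]
}}

```text
clock: 9.3
tool_pos: [0.5788, 0.089, 0.1526]
orientation: [-180.0, 0.1, -146.8]
force: [1.5, 0.0, -1.2]
opening: 0.0664
```

```bash
python3 go.py .6232 -.0052 .12 -94.9;  python3 - <<'E'
from ov import *
from plant import cams
t=cams.snapshot("scene"); crop(t,390,120,150,150,4,"pics/c5.png"); np.savez("scene5",**t)
E
```

```text
clk 9.30 pos [0.5788 0.089  0.1526] rpy [-1.7998e+02  1.0000e-01 -1.4675e+02] j [ 27.9  15.5 -16.8   0.  -57.6 -84.6] F [ 1.5  0.  -1.2] op 0.0664
shift cm [  1.46 -10.31   3.26] rotvec [-0.001  0.001 -0.905] len 10.9
```

View pics/c5.png

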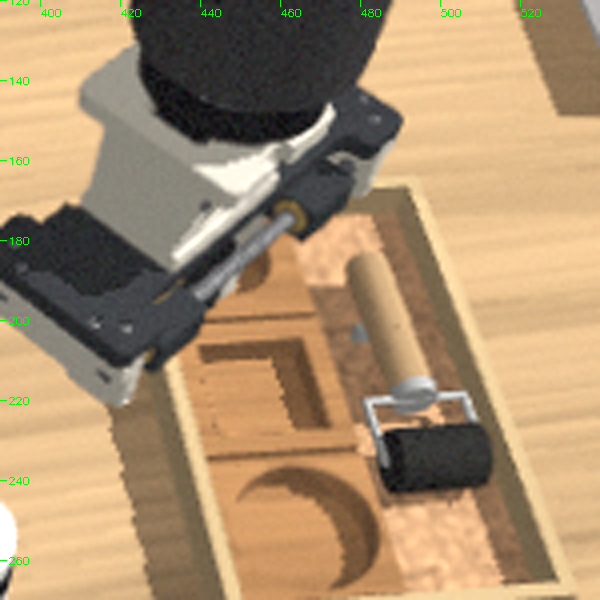

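The roller lies flat in the bay, with its handle at (395,325) in the crop and the roller drum at about image (500,235). On to the jar.

>>> {"method": "move_arm", "body": {
  "commands": [
    [8.7, 0.2, -3, 0, 0, 0, -0.16],
    [8.7, 0.6, -6, 0, 0, 0, -0.33],
    [8.7, 1, -8.5, 0, 0, 0, -0.5],
    [8.7, 1.4, -10.3, 0, 0, 0, -0.67],
    [8.7, 1.4, -10.3, 0.5, 0, 0, -0.83],
    [8.7, 1.4, -10.3, 1.5, 0, 0, -0.905],
    [8.7, 1.4, -10.3, 2.5, 0, 0, -0.905],
    [8.7, 1.4, -10.3, 2.5, 0, 0, -0.905]
  ]
}}

```text
clock: 10.35
tool_pos: [0.622, -0.0039, 0.1257]
orientation: [179.9, -0.0, -95.4]
force: [-0.9, -0.2, -0.5]
opening: 0.0868
```

```bash
python3 go.py .6232 -.0052 .0255 -94.9;  python3 - <<'E'
from objs import *
from plant import cams
L=cyl(.6232,-.0052,JAR)
for n,b in(("scene",(300,170,150,150)),("top",(200,130,160,150))):
    t=cams.snapshot(n); overlay(t,L,*b,4,f"pics/c6{n}.png")
E
```

```text
clk 10.35 pos [ 0.622  -0.0039  0.1257] rpy [ 1.7994e+02 -2.0000e-02 -9.5370e+01] j [ 17.6  20.2 -13.8  -0.  -56.  -23. ] F [-0.9 -0.2 -0.5] op 0.0868
shift cm [ 0.12 -0.15 10.02] rotvec [ 0.001 -0.    -0.008] len 10.0
```

View pics/c6scene.png

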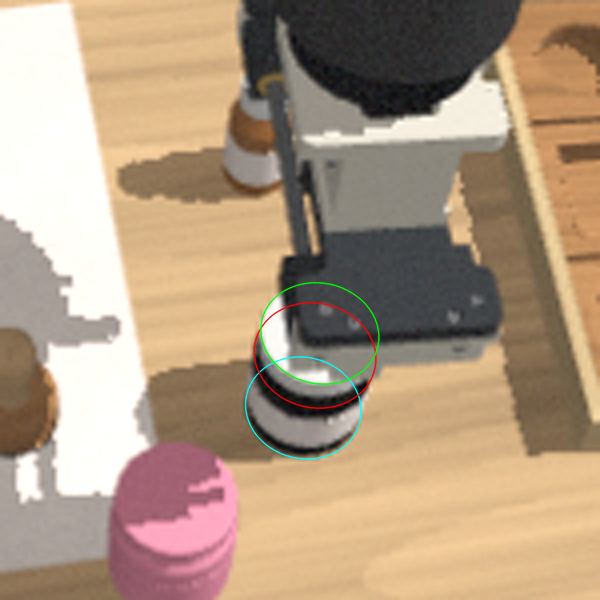

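View pics/c6top.png

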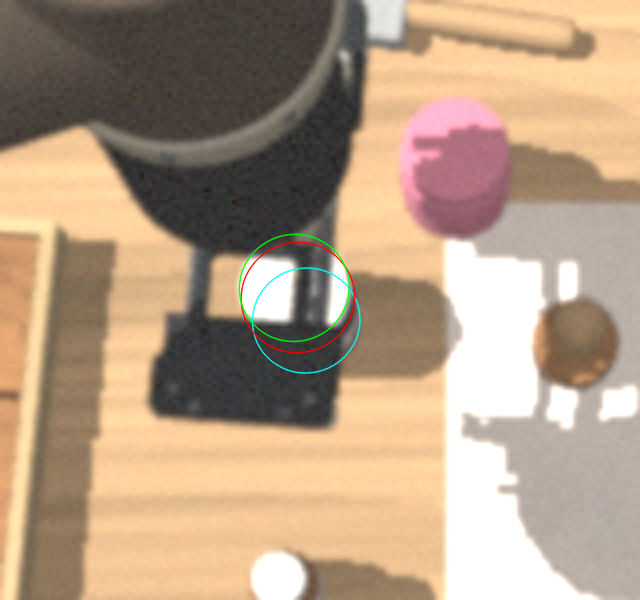

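>>> {"method": "move_arm", "body": {
  "commands": [
    [8.7, 0.1, -0.15, 1.5, 0, 0, -0.008],
    [8.7, 0.1, -0.15, 3, 0, 0, -0.008],
    [8.7, 0.1, -0.15, 4.5, 0, 0, -0.008],
    [8.7, 0.1, -0.15, 6, 0, 0, -0.008],
    [8.7, 0.1, -0.15, 7.5, 0, 0, -0.008],
    [8.7, 0.1, -0.15, 9, 0, 0, -0.008],
    [8.7, 0.1, -0.15, 10, 0, 0, -0.008],
    [8.7, 0.1, -0.15, 10, 0, 0, -0.008]
  ]
}}

```text
clock: 11.45
tool_pos: [0.6233, -0.0051, 0.0251]
orientation: [179.9, -0.0, -94.8]
force: [0.0, 0.5, 0.8]
opening: 0.0871
```

>>> {"method": "move_arm", "body": {
  "commands": [
    [8, 0, 0, 0, 0, 0, 0],
    [7.4, 0, 0, 0, 0, 0, 0],
    [6.8, 0, 0, 0, 0, 0, 0],
    [6.4, 0, 0, 0, 0, 0, 0],
    [6.0, 0, 0, 0, 0, 0, 0],
    [5.0, 0, 0, 0, 0, 0, 0],
    [5.0, 0, 0, 0, 0, 0, 0],
    [5.0, 0, 0, 0, 0, 0, 0]
  ]
}}

```text
clock: 12.45
tool_pos: [0.6238, -0.005, 0.0261]
orientation: [180.0, -0.0, -94.8]
force: [-1.5, -0.4, 2.3]
opening: 0.059
```

```bash
python3 go.py .6232 -.0052 .105 -94.9
```

```text
clk 12.45 pos [ 0.6238 -0.005   0.0261] rpy [179.99  -0.   -94.82] j [ 17.4  26.7 -19.1  -0.  -44.2 -22.3] F [-1.5 -0.4  2.3] op 0.0590
shift cm [ 0.03  0.06 -7.89] rotvec [ 0.    -0.     0.001] len 7.9
```

>>> {"method": "move_arm", "body": {
  "commands": [
    [5, 0, 0, -0.3, 0, 0, 0],
    [5, 0, 0, -1, 0, 0, 0],
    [5, 0, 0, -2, 0, 0, 0],
    [5, 0, 0, -3.5, 0, 0, 0],
    [5, 0, 0, -5, 0, 0, 0],
    [5, 0, 0, -6.5, 0, 0, 0],
    [5, 0, 0, -7.9, 0, 0, 0],
    [5, 0, 0, -7.9, 0, 0, 0]
  ]
}}

```text
clock: 13.45
tool_pos: [0.6247, -0.0047, 0.1067]
orientation: [-179.9, 0.1, -94.8]
force: [-0.2, -0.9, -3.5]
opening: 0.0586
```

```bash
python3 - <<'E'
import numpy as np
from ov import local
q=np.load("tray.npy")
print(q,local(q,[(.09,-.038,0),(0,-.038,0),(-.09,-.038,0)]))
E
python3 go.py .6257 .1839 .105 -94.9
```

```text
[ 0.53930014  0.22949882 -0.08575414] [[0.62571476 0.18393004 0.        ]
 [0.53604547 0.19163845 0.        ]
 [0.44637619 0.19934687 0.        ]]
clk 13.45 pos [ 0.6247 -0.0047  0.1067] rpy [-1.7985e+02  5.0000e-02 -9.4800e+01] j [ 17.4  21.4 -14.8   0.  -53.6 -22.3] F [-0.2 -0.9 -3.5] op 0.0586
shift cm [-18.81   1.48   0.18] rotvec [-0.003  0.001  0.002] len 18.9
```

>>> {"method": "move_arm", "body": {
  "commands": [
    [5, -2, 0.1, 0, 0, 0, 0],
    [5, -5, 0.3, 0, 0, 0, 0],
    [5, -8.5, 0.6, 0, 0, 0, 0],
    [5, -12, 0.9, 0, 0, 0, 0],
    [5, -15, 1.2, 0, 0, 0, 0],
    [5, -17.5, 1.4, 0, 0, 0, 0],
    [5, -18.8, 1.5, 0, 0, 0, 0],
    [5, -18.8, 1.5, 0, 0, 0, 0]
  ]
}}

```text
clock: 14.45
tool_pos: [0.6245, 0.1844, 0.1047]
orientation: [180.0, -0.0, -94.8]
force: [-0.2, -0.8, -2.4]
opening: 0.0591
```

```bash
python3 go.py .6257 .1839 .05 -94.9;  python3 - <<'E'
from objs import *
from plant import cams,sensors
p=sensors.get_obs()["tool_pos"]; q=np.load("tray.npy")
L=cyl(p[0],p[1],[(p[2]-.0255,.03,Y),(p[2]-.0255+.054,.03,R),(p[2]-.0255+.075,.0285,G)])
L+=[(local(q,circ(.09,-.038,.032,.038)),G)]
for n,b in(("scene",(390,150,150,150)),("top",(95,130,160,150))):
    t=cams.snapshot(n); overlay(t,L,*b,4,f"pics/c7{n}.png")
E
```

```text
clk 14.45 pos [0.6245 0.1844 0.1047] rpy [ 1.7997e+02 -2.0000e-02 -9.4760e+01] j [ 33.6  23.8 -11.2  -0.  -55.  -38.3] F [-0.2 -0.8 -2.4] op 0.0591
shift cm [ 0.04 -0.12  5.47] rotvec [ 0.    -0.     0.003] len 5.5
```

View pics/c7scene.png

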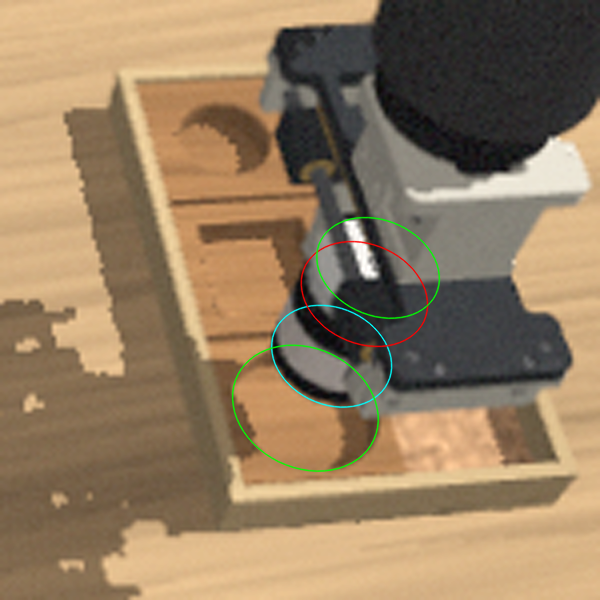

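View pics/c7top.png

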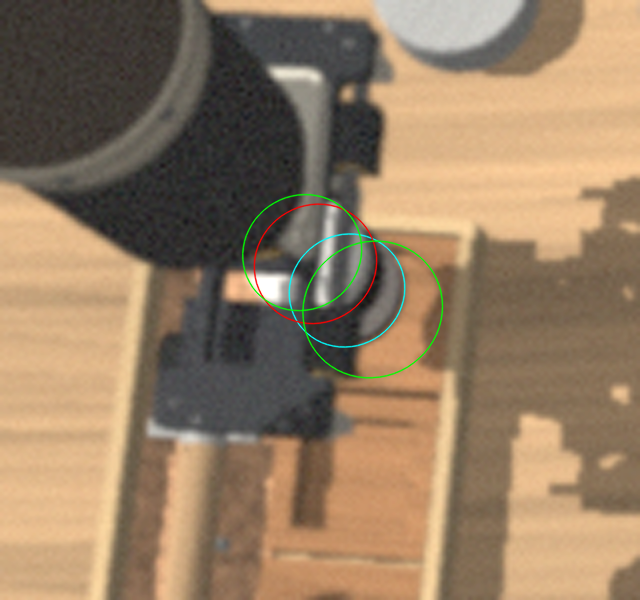

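>>> {"method": "move_arm", "body": {
  "commands": [
    [5, 0, -0.1, 1.5, 0, 0, 0],
    [5, 0, -0.1, 3, 0, 0, 0],
    [5, 0, -0.1, 4.2, 0, 0, 0],
    [5, 0, -0.1, 5.2, 0, 0, 0],
    [5, 0, -0.1, 5.8, 0, 0, 0],
    [5, 0, -0.1, 6.2, 0, 0, 0],
    [5, 0, -0.1, 6.3, 0, 0, 0],
    [5, 0, -0.1, 6.3, 0, 0, 0]
  ]
}}

```text
clock: 15.55
tool_pos: [0.6259, 0.1837, 0.0424]
orientation: [-180.0, 0.0, -94.8]
force: [0.4, 0.0, -2.3]
opening: 0.0591
```

```bash
python3 go.py .6257 .1839 .0401 -94.9
```

```text
clk 15.55 pos [0.6259 0.1837 0.0424] rpy [-1.7998e+02  1.0000e-02 -9.4810e+01] j [ 33.5  27.7 -14.5   0.  -47.8 -38.3] F [ 0.4  0.  -2.3] op 0.0591
shift cm [-0.02  0.02  0.23] rotvec [-0.     0.     0.002] len 0.2
```

>>> {"method": "move_arm", "body": {
  "commands": [
    [5, 0, 0, 0.1, 0, 0, 0],
    [5, 0, 0, 0.2, 0, 0, 0],
    [5, 0, 0, 0.25, 0, 0, 0],
    [5, 0, 0, 0.25, 0, 0, 0],
    [5, 0, 0, 0.25, 0, 0, 0],
    [5, 0, 0, 0.25, 0, 0, 0],
    [5, 0, 0, 0.25, 0, 0, 0],
    [5, 0, 0, 0.25, 0, 0, 0]
  ]
}}

```text
clock: 16.55
tool_pos: [0.6258, 0.1836, 0.0401]
orientation: [-180.0, 0.0, -94.8]
force: [-2.9, -0.6, 5.5]
opening: 0.0592
```

>>> {"method": "move_arm", "body": {
  "commands": [
    [6.2, 0, 0, 0, 0, 0, 0],
    [6.6, 0, 0, 0, 0, 0, 0],
    [7.2, 0, 0, 0, 0, 0, 0],
    [7.2, 0, 0, -0.3, 0, 0, 0],
    [7.2, 0, 0, -1.5, 0, 0, 0],
    [7.2, 0, 0, -4, 0, 0, 0],
    [7.2, 0, 0, -7, 0, 0, 0],
    [7.2, 0, 0, -10, 0, 0, 0]
  ]
}}

```text
clock: 17.55
tool_pos: [0.6258, 0.1836, 0.1415]
orientation: [-180.0, 0.0, -94.8]
force: [1.0, 0.4, 0.5]
opening: 0.0717
```

```bash
python3 go.py .473 .0027 .14 -94.9
```

```text
clk 17.55 pos [0.6258 0.1836 0.1415] rpy [-1.7996e+02  2.0000e-02 -9.4810e+01] j [ 33.5  21.9  -8.9   0.  -59.2 -38.3] F [1.  0.4 0.5] op 0.0717
shift cm [19.3  13.71  0.13] rotvec [-0.001  0.     0.002] len 23.7
```

>>> {"method": "move_arm", "body": {
  "commands": [
    [7, 3.5, 2.5, 0, 0, 0, 0],
    [7, 7, 5, 0, 0, 0, 0],
    [7, 10.5, 7.5, 0, 0, 0, 0],
    [7, 14, 10, 0, 0, 0, 0],
    [7, 17, 12.2, 0, 0, 0, 0],
    [7, 19.3, 13.7, 0, 0, 0, 0],
    [7, 19.3, 13.7, 1, 0, 0, 0],
    [7, 19.3, 13.7, 1, 0, 0, 0]
  ]
}}

```text
clock: 18.55
tool_pos: [0.4732, 0.0028, 0.1293]
orientation: [180.0, -0.0, -94.8]
force: [-0.6, -0.5, 0.3]
opening: 0.0702
```

```bash
python3 go.py .473 .0027 .0255 -94.9;  python3 - <<'E'
from objs import *
from plant import cams
q=np.load("tray.npy"); x,y=local(q,(.09,-.038,0))[0,:2]
L=cyl(.473,.0027,BOT)+cyl(x,y,[(.014,.03,Y),(.068,.03,R),(.089,.0285,G)])
for n,b in(("scene",(340,130,200,150)),("top",(95,170,195,150))):
    t=cams.snapshot(n); np.savez(n+"8",**t); overlay(t,L,*b,4,f"pics/c8{n}.png")
E
```

```text
clk 18.55 pos [0.4732 0.0028 0.1293] rpy [ 1.7999e+02 -1.0000e-02 -9.4820e+01] j [ 24.2   6.7 -31.9   0.  -51.5 -29.1] F [-0.6 -0.5  0.3] op 0.0702
shift cm [1.000e-02 2.000e-02 1.038e+01] rotvec [ 0.    -0.     0.001] len 10.4
```

View pics/c8scene.png

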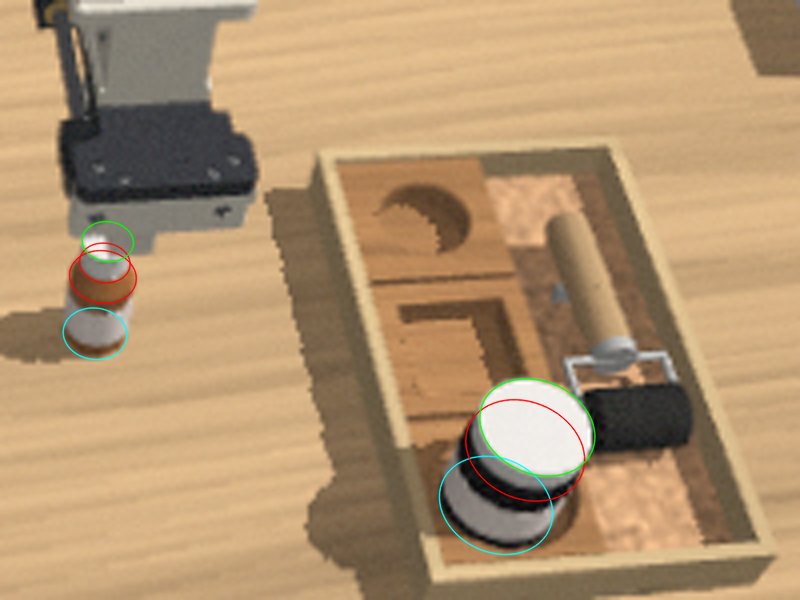

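View pics/c8top.png

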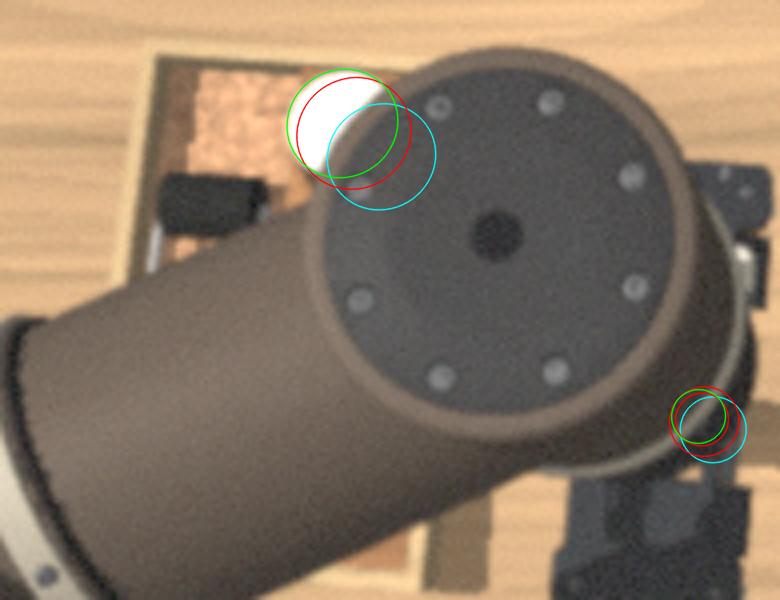

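The jar sits upright at the predicted place in its recess, with the lid at (537,428) in the crop. Next is the bottle.

>>> {"method": "move_arm", "body": {
  "commands": [
    [7, 0, 0, 1.5, 0, 0, 0],
    [7, 0, 0, 3, 0, 0, 0],
    [7, 0, 0, 4.5, 0, 0, 0],
    [7, 0, 0, 6, 0, 0, 0],
    [7, 0, 0, 7.5, 0, 0, 0],
    [7, 0, 0, 9, 0, 0, 0],
    [7, 0, 0, 10.4, 0, 0, 0],
    [7, 0, 0, 10.4, 0, 0, 0]
  ]
}}

```text
clock: 19.65
tool_pos: [0.4725, 0.0027, 0.0245]
orientation: [179.9, -0.1, -94.8]
force: [0.8, -0.4, 1.2]
opening: 0.0698
```

>>> {"method": "move_arm", "body": {
  "commands": [
    [6, 0, 0, 0, 0, 0, 0],
    [5.2, 0, 0, 0, 0, 0, 0],
    [4.6, 0, 0, 0, 0, 0, 0],
    [4.2, 0, 0, 0, 0, 0, 0],
    [3.9, 0, 0, 0, 0, 0, 0],
    [3.6, 0, 0, 0, 0, 0, 0],
    [2.5, 0, 0, 0, 0, 0, 0],
    [2.5, 0, 0, 0, 0, 0, 0]
  ]
}}

```text
clock: 20.65
tool_pos: [0.4729, 0.0027, 0.0256]
orientation: [180.0, -0.0, -94.8]
force: [-0.3, 0.1, 0.9]
opening: 0.0352
```

>>> {"method": "move_arm", "body": {
  "commands": [
    [2.5, 0, 0, 0, 0, 0, 0],
    [2.5, 0, 0, -0.3, 0, 0, 0],
    [2.5, 0, 0, -1, 0, 0, 0],
    [2.5, 0, 0, -2.5, 0, 0, 0],
    [2.5, 0, 0, -4, 0, 0, 0],
    [2.5, 0, 0, -6, 0, 0, 0],
    [2.5, 0, 0, -8, 0, 0, 0],
    [2.5, 0, 0, -8, 0, 0, 0]
  ]
}}

```text
clock: 21.65
tool_pos: [0.4741, 0.0031, 0.1073]
orientation: [-179.8, 0.1, -94.8]
force: [-0.8, 0.1, -0.3]
opening: 0.0352
```

```bash
python3 go.py .4464 .1994 .105 -94.9
```

```text
clk 21.65 pos [0.4741 0.0031 0.1073] rpy [-1.7981e+02  9.0000e-02 -9.4800e+01] j [ 24.3   8.3 -33.5   0.  -48.  -29.1] F [-0.8  0.1 -0.3] op 0.0352
shift cm [-19.33   4.4    0.24] rotvec [-0.003  0.002  0.002] len 19.8
```

>>> {"method": "move_arm", "body": {
  "commands": [
    [2.5, -2, 0.4, 0, 0, 0, 0],
    [2.5, -5, 1.1, 0, 0, 0, 0],
    [2.5, -8.5, 1.9, 0, 0, 0, 0],
    [2.5, -12, 2.7, 0, 0, 0, 0],
    [2.5, -15, 3.4, 0, 0, 0, 0],
    [2.5, -17.5, 4, 0, 0, 0, 0],
    [2.5, -19.3, 4.4, 0, 0, 0, 0],
    [2.5, -19.3, 4.4, 0, 0, 0, 0]
  ]
}}

```text
clock: 22.65
tool_pos: [0.4451, 0.1995, 0.1051]
orientation: [180.0, -0.0, -94.7]
force: [-1.2, 0.0, -0.3]
opening: 0.035
```

```bash
python3 go.py .4464 .1994 .05 -94.9;  python3 - <<'E'
from objs import *
from plant import cams,sensors
p=sensors.get_obs()["tool_pos"]; q=np.load("tray.npy"); b=p[2]-.0256
L=cyl(p[0],p[1],[(z+b,r,c) for z,r,c in BOT])
L+=[(local(q,circ(-.09,-.038,.032,.026)),G)]
for n,b in(("scene",(390,100,150,150)),("top",(95,190,160,150))):
    t=cams.snapshot(n); overlay(t,L,*b,4,f"pics/c9{n}.png")
E
```

```text
clk 22.65 pos [0.4451 0.1995 0.1051] rpy [ 1.7998e+02 -2.0000e-02 -9.4740e+01] j [ 47.3   9.8 -31.9  -0.  -48.3 -52. ] F [-1.2  0.  -0.3] op 0.0350
shift cm [-0.   -0.13  5.51] rotvec [ 0.    -0.     0.003] len 5.5
```

View pics/c9scene.png

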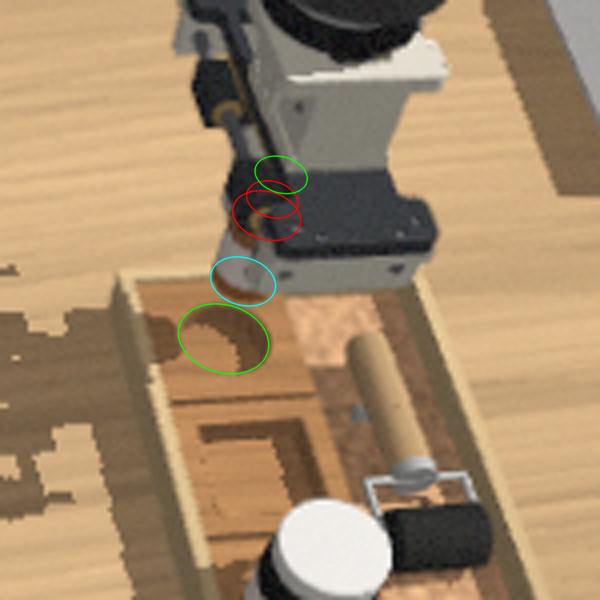

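View pics/c9top.png

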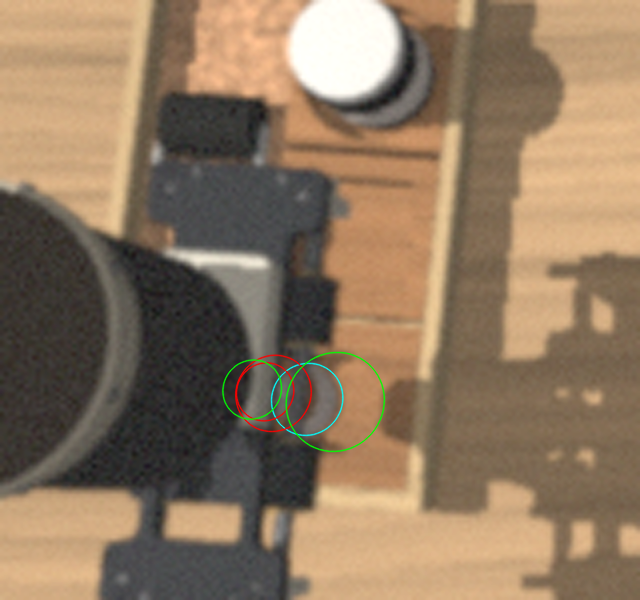

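>>> {"method": "move_arm", "body": {
  "commands": [
    [2.5, 0, -0.1, 1.5, 0, 0, 0],
    [2.5, 0, -0.1, 3, 0, 0, 0],
    [2.5, 0, -0.1, 4.2, 0, 0, 0],
    [2.5, 0, -0.1, 5.2, 0, 0, 0],
    [2.5, 0, -0.1, 5.8, 0, 0, 0],
    [2.5, 0, -0.1, 6.2, 0, 0, 0],
    [2.5, 0, -0.1, 6.3, 0, 0, 0],
    [2.5, 0, -0.1, 6.3, 0, 0, 0]
  ]
}}

```text
clock: 23.75
tool_pos: [0.4464, 0.1988, 0.0428]
orientation: [-180.0, 0.0, -94.8]
force: [-1.2, 0.4, 0.0]
opening: 0.0352
```

>>> {"method": "move_arm", "body": {
  "commands": [
    [2.5, 0, 0, 0.1, 0, 0, 0],
    [2.5, 0, 0, 0.2, 0, 0, 0],
    [2.5, 0, 0, 0.3, 0, 0, 0],
    [2.5, 0, 0, 0.3, 0, 0, 0],
    [2.5, 0, 0, 0.3, 0, 0, 0],
    [2.5, 0, 0, 0.3, 0, 0, 0],
    [2.5, 0, 0, 0.3, 0, 0, 0],
    [2.5, 0, 0, 0.3, 0, 0, 0]
  ]
}}

```text
clock: 24.75
tool_pos: [0.4463, 0.1987, 0.0396]
orientation: [-180.0, 0.0, -94.8]
force: [0.6, 0.7, 0.4]
opening: 0.0352
```

>>> {"method": "move_arm", "body": {
  "commands": [
    [2.5, 0, 0, 0.05, 0, 0, 0],
    [2.5, 0, 0, 0.1, 0, 0, 0],
    [2.5, 0, 0, 0.15, 0, 0, 0],
    [2.5, 0, 0, 0.15, 0, 0, 0],
    [2.5, 0, 0, 0.15, 0, 0, 0],
    [2.5, 0, 0, 0.15, 0, 0, 0],
    [2.5, 0, 0, 0.15, 0, 0, 0],
    [2.5, 0, 0, 0.15, 0, 0, 0]
  ]
}}

```text
clock: 25.75
tool_pos: [0.4464, 0.1987, 0.0395]
orientation: [-180.0, 0.0, -94.8]
force: [-7.2, -1.0, 19.6]
opening: 0.0351
```

Firm floor contact at 20 N. I'll back off slightly and release.

>>> {"method": "move_arm", "body": {
  "commands": [
    [2.5, 0, 0, -0.1, 0, 0, 0],
    [2.5, 0, 0, -0.12, 0, 0, 0],
    [3.8, 0, 0, -0.12, 0, 0, 0],
    [4.6, 0, 0, -0.12, 0, 0, 0],
    [5.2, 0, 0, -0.12, 0, 0, 0],
    [5.2, 0, 0, -2, 0, 0, 0],
    [5.2, 0, 0, -5.5, 0, 0, 0],
    [5.2, 0, 0, -9.5, 0, 0, 0]
  ]
}}

```text
clock: 26.75
tool_pos: [0.4459, 0.1982, 0.1335]
orientation: [179.9, -0.1, -94.8]
force: [1.3, 0.4, -0.6]
opening: 0.0519
```

```bash
python3 go.py .434 -.1677 .135 -74.5; python3 -c "
from ov import *
from plant import cams
crop(cams.snapshot('scene'),390,130,150,150,4,'pics/c10.png')"
```

```text
clk 26.75 pos [0.4459 0.1982 0.1335] rpy [ 1.7993e+02 -8.0000e-02 -9.4820e+01] j [ 47.1   7.9 -29.8  -0.  -52.5 -51.9] F [ 1.3  0.4 -0.6] op 0.0519
shift cm [36.57 -1.89 -0.1 ] rotvec [ 0.001 -0.001 -0.355] len 36.6
```

View pics/c10.png

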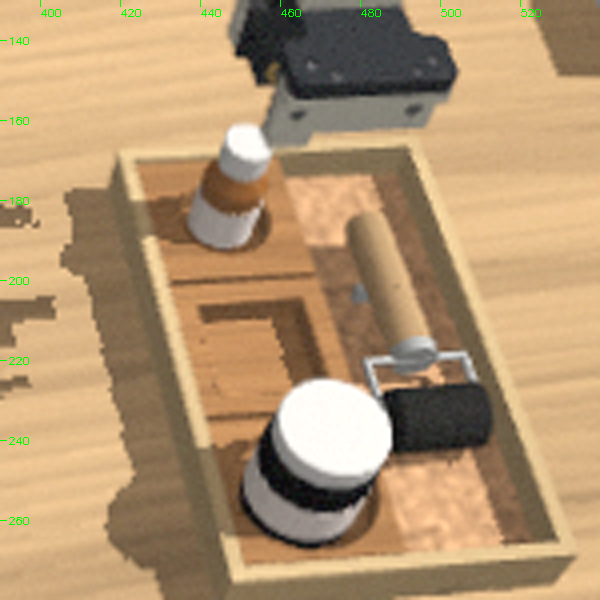

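The bottle stands upright in the small recess, at image (448,177). Now for the square stamp.

>>> {"method": "move_arm", "body": {
  "commands": [
    [5.2, 3, -0.1, -0.1, 0, 0, -0.04],
    [5.2, 7.5, -0.4, -0.1, 0, 0, -0.09],
    [5.2, 12.5, -0.6, -0.1, 0, 0, -0.14],
    [5.2, 17.5, -0.9, -0.1, 0, 0, -0.19],
    [5.2, 22.5, -1.1, -0.1, 0, 0, -0.24],
    [5.2, 27.5, -1.4, -0.1, 0, 0, -0.29],
    [5.2, 32.5, -1.7, -0.1, 0, 0, -0.34],
    [5.2, 36.5, -1.9, -0.1, 0, 0, -0.355]
  ]
}}

```text
clock: 27.8
tool_pos: [0.4343, -0.1684, 0.1339]
orientation: [-180.0, -0.0, -74.5]
force: [0.7, -0.6, -0.8]
opening: 0.0524
```

```bash
python3 go.py .434 -.1677 .085 -74.5
```

```text
clk 27.80 pos [ 0.4343 -0.1684  0.1339] rpy [-179.99   -0.    -74.45] j [  3.1   5.6 -32.4  -0.  -52.   12.4] F [ 0.7 -0.6 -0.8] op 0.0524
shift cm [-0.08  0.01  4.89] rotvec [-0.    -0.     0.001] len 4.9
```

>>> {"method": "move_arm", "body": {
  "commands": [
    [5.2, -0.1, 0, 1.5, 0, 0, 0],
    [5.2, -0.1, 0, 3, 0, 0, 0],
    [5.2, -0.1, 0, 3.5, 0, 0, 0],
    [5.2, -0.1, 0, 3.5, 0, 0, 0],
    [5.2, -0.1, 0, 3.5, 0, 0, 0],
    [5.2, -0.1, 0, 3.5, 0, 0, 0],
    [5.2, -0.1, 0, 3.5, 0, 0, 0],
    [5.2, -0.1, 0, 3.5, 0, 0, 0]
  ]
}}

```text
clock: 28.8
tool_pos: [0.4344, -0.1656, 0.0992]
orientation: [-180.0, -0.0, -74.5]
force: [0.2, -1.2, 0.8]
opening: 0.0518
```

```bash
python3 go.py .434 -.1677 .043 -74.5; python3 -c "
from objs import *
from plant import cams
L=sq(.434,-.1677,np.radians(15.5))
overlay(cams.snapshot('scene'),L,220,130,130,110,5,'pics/c11.png')
overlay(cams.snapshot('top'),L,290,240,130,110,5,'pics/c11t.png')"
```

```text
clk 28.80 pos [ 0.4344 -0.1656  0.0992] rpy [-179.98   -0.    -74.47] j [  3.5   8.1 -35.   -0.  -46.8  12. ] F [ 0.2 -1.2  0.8] op 0.0518
shift cm [0.19 0.1  5.62] rotvec [-0.    -0.     0.001] len 5.6
```

View pics/c11.png

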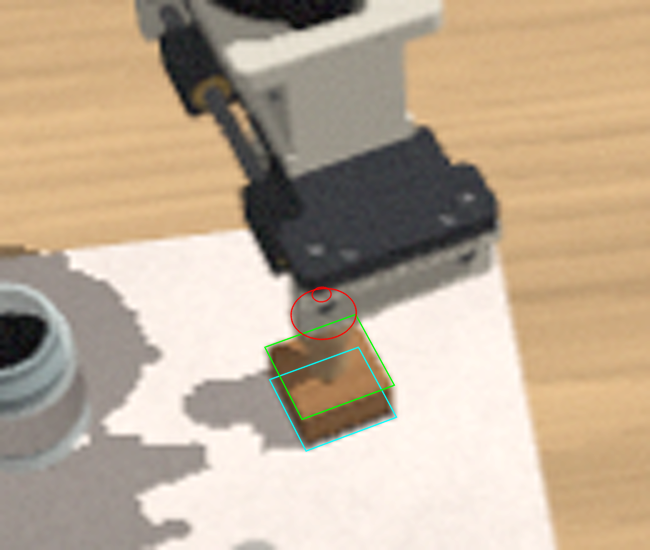

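View pics/c11t.png

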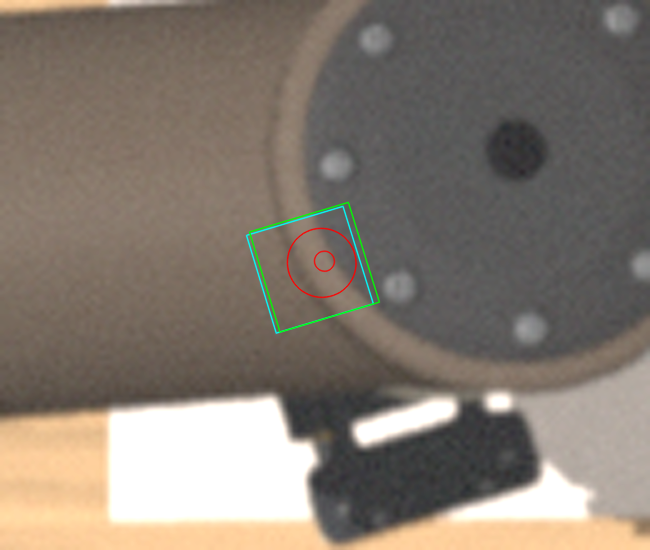

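>>> {"method": "move_arm", "body": {
  "commands": [
    [5.2, 0.2, 0.1, 1.2, 0, 0, 0],
    [5.2, 0.2, 0.1, 2.6, 0, 0, 0],
    [5.2, 0.2, 0.1, 4, 0, 0, 0],
    [5.2, 0.2, 0.1, 5.2, 0, 0, 0],
    [5.2, 0.2, 0.1, 5.6, 0, 0, 0],
    [5.2, 0.2, 0.1, 5.6, 0, 0, 0],
    [4.6, 0.2, 0.1, 5.6, 0, 0, 0],
    [4.2, 0.2, 0.1, 5.6, 0, 0, 0]
  ]
}}

```text
clock: 29.9
tool_pos: [0.4343, -0.1679, 0.0435]
orientation: [-179.9, -0.0, -74.5]
force: [-1.0, 0.1, 0.4]
opening: 0.0429
```

>>> {"method": "move_arm", "body": {
  "commands": [
    [3.8, 0, 0, 0, 0, 0, 0],
    [3.4, 0, 0, 0, 0, 0, 0],
    [3.1, 0, 0, 0, 0, 0, 0],
    [2.8, 0, 0, 0, 0, 0, 0],
    [2, 0, 0, 0, 0, 0, 0],
    [2, 0, 0, 0, 0, 0, 0],
    [2, 0, 0, 0, 0, 0, 0],
    [2, 0, 0, 0, 0, 0, 0]
  ]
}}

```text
clock: 30.9
tool_pos: [0.4341, -0.1679, 0.0431]
orientation: [-180.0, -0.0, -74.5]
force: [0.5, -0.1, -0.3]
opening: 0.0267
```

>>> {"method": "move_arm", "body": {
  "commands": [
    [2, 0, 0, -0.3, 0, 0, 0],
    [2, 0, 0, -1, 0, 0, 0],
    [2, 0, 0, -2.5, 0, 0, 0],
    [2, 0, 0, -4.5, 0, 0, 0],
    [2, 0, 0, -7, 0, 0, 0],
    [2, 0, 0, -9.5, 0, 0, 0],
    [2, 0, 0, -12, 0, 0, 0],
    [2, 0, 0, -12, 0, 0, 0]
  ]
}}

```text
clock: 31.9
tool_pos: [0.435, -0.168, 0.1652]
orientation: [-179.8, -0.1, -74.5]
force: [0.3, 0.3, -0.2]
opening: 0.0266
```

```bash
python3 go.py .536 .1916 .165 -94.9; python3 -c "
from objs import *
from plant import cams
overlay(cams.snapshot('scene'),[],220,90,130,130,5,'pics/c12.png')"
```

```text
clk 31.90 pos [ 0.435  -0.168   0.1652] rpy [-1.7978e+02 -7.0000e-02 -7.4460e+01] j [  3.2   3.5 -30.    0.  -56.2  12.3] F [ 0.3  0.3 -0.2] op 0.0266
shift cm [-31.94 -19.36   0.06] rotvec [-0.004 -0.     0.357] len 37.3
```

View pics/c12.png

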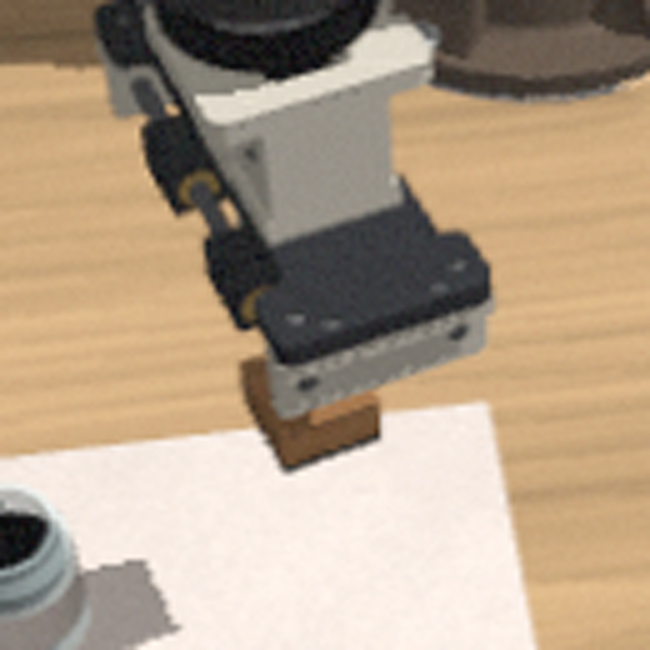

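The stamp is gripped and upright at crop (310,430). Carrying it to the square recess.

>>> {"method": "move_arm", "body": {
  "commands": [
    [2, -2.5, -1.5, 0, 0, 0, 0.03],
    [2, -6.5, -3.9, 0, 0, 0, 0.08],
    [2, -10.5, -6.3, 0, 0, 0, 0.13],
    [2, -14.5, -8.8, 0, 0, 0, 0.18],
    [2, -18.5, -11.2, 0, 0, 0, 0.23],
    [2, -22.5, -13.6, 0, 0, 0, 0.28],
    [2, -26.5, -16, 0, 0, 0, 0.33],
    [2, -30, -18.2, 0, 0, 0, 0.35]
  ]
}}

```text
clock: 32.95
tool_pos: [0.5285, 0.1712, 0.1618]
orientation: [179.9, -0.1, -94.6]
force: [0.5, -0.6, -1.5]
opening: 0.0268
```

```bash
python3 go.py .536 .1916 .11 -94.9
```

```text
clk 32.95 pos [0.5285 0.1712 0.1618] rpy [ 1.799e+02 -7.000e-02 -9.457e+01] j [ 38.1  12.4 -19.7  -0.  -58.  -42.7] F [ 0.5 -0.6 -1.5] op 0.0268
shift cm [-2.1  -0.6   5.18] rotvec [ 0.002 -0.001  0.006] len 5.6
```

>>> {"method": "move_arm", "body": {
  "commands": [
    [2, -1.2, -0.4, 0, 0, 0, 0.006],
    [2, -2.1, -0.6, 0.5, 0, 0, 0.006],
    [2, -2.1, -0.6, 1.5, 0, 0, 0.006],
    [2, -2.1, -0.6, 2.7, 0, 0, 0.006],
    [2, -2.1, -0.6, 3.9, 0, 0, 0.006],
    [2, -2.1, -0.6, 5.1, 0, 0, 0.006],
    [2, -2.1, -0.6, 5.1, 0, 0, 0.006],
    [2, -2.1, -0.6, 5.1, 0, 0, 0.006]
  ]
}}

```text
clock: 33.95
tool_pos: [0.5369, 0.1904, 0.1123]
orientation: [-180.0, 0.0, -94.9]
force: [0.2, -0.7, -1.2]
opening: 0.0262
```

```bash
python3 go.py .536 .1916 .059 -94.9;  python3 - <<'E'
from objs import *
from plant import cams,sensors
p=sensors.get_obs()["tool_pos"]; q=np.load("tray.npy"); b=p[2]-.043
L=[(rect(p[0],p[1],b+z,.022,.022,q[2]),c) for z,c in((0,Y),(.024,R))]
L+=[(local(q,rect(0,-.038,.032,.03,.03,0)),G)]
for n,b in(("scene",(390,110,150,150)),("top",(95,190,160,150))):
    t=cams.snapshot(n); overlay(t,L,*b,4,f"pics/c13{n}.png")
E
```

```text
clk 33.95 pos [0.5369 0.1904 0.1123] rpy [-1.7998e+02  1.0000e-02 -9.4870e+01] j [ 39.2  16.5 -21.5   0.  -52.  -44.1] F [ 0.2 -0.7 -1.2] op 0.0262
shift cm [-0.11  0.1   5.33] rotvec [-0.     0.     0.001] len 5.3
```

View pics/c13scene.png

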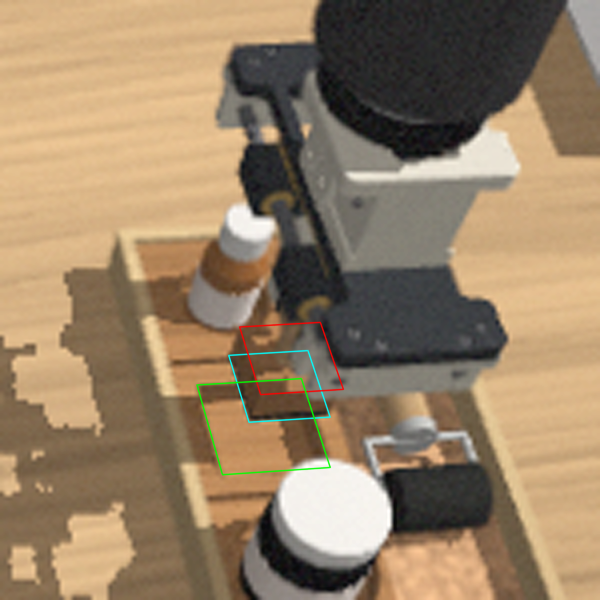

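View pics/c13top.png

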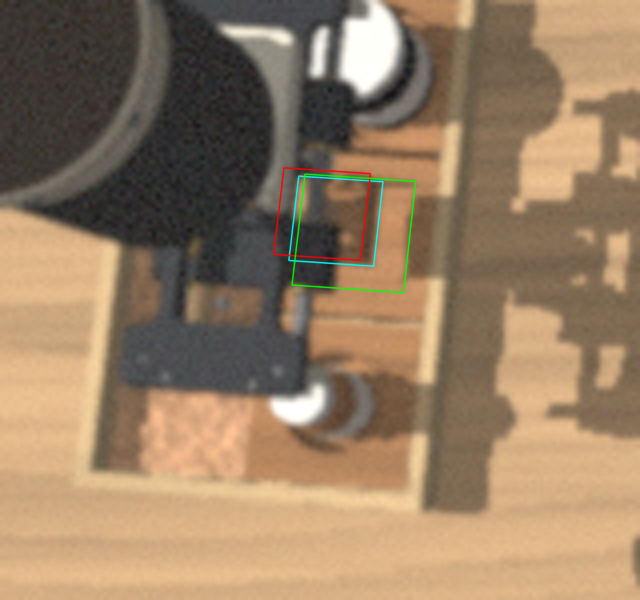

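>>> {"method": "move_arm", "body": {
  "commands": [
    [2, -0.1, 0.1, 1, 0, 0, 0],
    [2, -0.1, 0.1, 2, 0, 0, 0],
    [2, -0.1, 0.1, 3, 0, 0, 0],
    [2, -0.1, 0.1, 4, 0, 0, 0],
    [2, -0.1, 0.1, 4.8, 0, 0, 0],
    [2, -0.1, 0.1, 5.2, 0, 0, 0],
    [2, -0.1, 0.1, 5.3, 0, 0, 0],
    [2, -0.1, 0.1, 5.3, 0, 0, 0]
  ]
}}

```text
clock: 35.05
tool_pos: [0.5359, 0.1915, 0.0593]
orientation: [-180.0, 0.0, -94.9]
force: [0.2, 0.0, -0.9]
opening: 0.0269
```

>>> {"method": "move_arm", "body": {
  "commands": [
    [2, 0, 0, 0.05, 0, 0, 0],
    [2, 0, 0, 0.1, 0, 0, 0],
    [2, 0, 0, 0.15, 0, 0, 0],
    [2, 0, 0, 0.2, 0, 0, 0],
    [2, 0, 0, 0.22, 0, 0, 0],
    [2, 0, 0, 0.22, 0, 0, 0],
    [2, 0, 0, 0.22, 0, 0, 0],
    [2, 0, 0, 0.22, 0, 0, 0]
  ]
}}

```text
clock: 36.05
tool_pos: [0.5359, 0.1915, 0.0571]
orientation: [-180.0, 0.0, -94.9]
force: [0.3, 0.4, 2.2]
opening: 0.0268
```

>>> {"method": "move_arm", "body": {
  "commands": [
    [3, 0, 0, 0, 0, 0, 0],
    [3.6, 0, 0, 0, 0, 0, 0],
    [4.2, 0, 0, 0, 0, 0, 0],
    [4.2, 0, 0, 0, 0, 0, 0],
    [4.2, 0, 0, -1, 0, 0, 0],
    [4.2, 0, 0, -4, 0, 0, 0],
    [4.2, 0, 0, -8, 0, 0, 0],
    [4.2, 0, 0, -12, 0, 0, 0]
  ]
}}

```text
clock: 37.05
tool_pos: [0.5357, 0.1913, 0.1788]
orientation: [-180.0, 0.0, -94.9]
force: [0.2, 0.7, -0.5]
opening: 0.0419
```

>>> {"method": "move_arm", "body": {
  "commands": [
    [4.2, 3, 0, 0, 0, 0, 0],
    [4.2, 7, 1, 0, 0, 0, 0],
    [4.2, 12, 1, 0, 0, 0, 0],
    [4.2, 17, 1, 0, 0, 0, 0],
    [4.2, 22, 1, 0, 0, 0, 0],
    [4.2, 27, 1, 0, 0, 0, 0],
    [4.2, 32, 1, 0, 0, 0, 0],
    [4.2, 36, 1, 0, 0, 0, 0]
  ]
}}

```text
clock: 38.05
tool_pos: [0.4948, -0.1682, 0.1778]
orientation: [-179.9, 0.0, -94.9]
force: [1.1, 0.3, -0.2]
opening: 0.042
```

```bash
python3 go.py .5 -.25 .17 -94.9;  python3 - <<'E'
from objs import *
from plant import cams
q=np.load("tray.npy"); P=lambda a:local(q,(*a,0))[0,:2]
L=cyl(*P((.09,-.038)),[(.014,.03,Y),(.068,.03,R),(.089,.0285,G)])
L+=cyl(*P((-.09,-.038)),[(z+.014,r,c) for z,r,c in BOT])
x,y=P((0,-.038)); L+=[(rect(x,y,.014,.022,.022,q[2]),Y),(rect(x,y,.038,.022,.022,q[2]),G),(circ(x,y,.075,.014),R)]
L+=[(a+[0,0,.012],c) for a,c in bray(*P((0,.044)),q[2])]
for n,b in(("scene",(395,130,150,150)),("top",(95,170,160,150))):
    t=cams.snapshot(n); np.savez(n+"F",**t); overlay(t,L,*b,4,f"pics/c14{n}.png"); cv2.imwrite(f"pics/full{n}.png",t["frame"][:,:,::-1])
E
```

```text
clk 38.05 pos [ 0.4948 -0.1682  0.1778] rpy [-179.94    0.    -94.9 ] j [  2.8   8.4 -22.5   0.  -59.   -7.7] F [ 1.1  0.3 -0.2] op 0.0420
shift cm [ 8.1  -1.21  0.78] rotvec [-0.001  0.    -0.   ] len 8.2
```

View pics/c14scene.png

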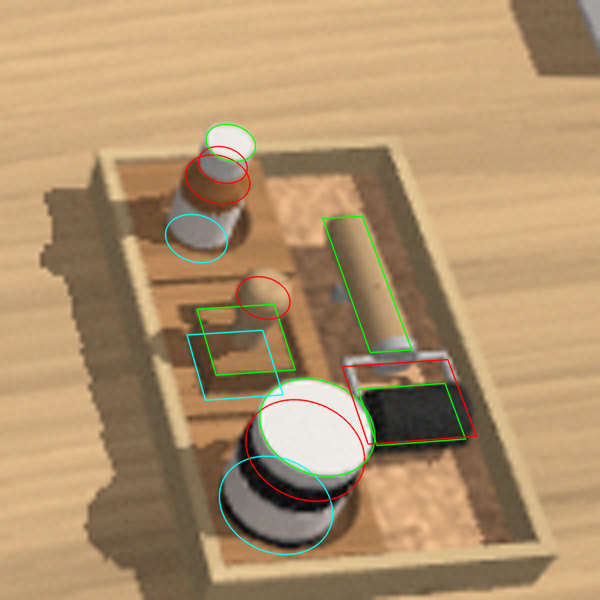

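View pics/c14top.png

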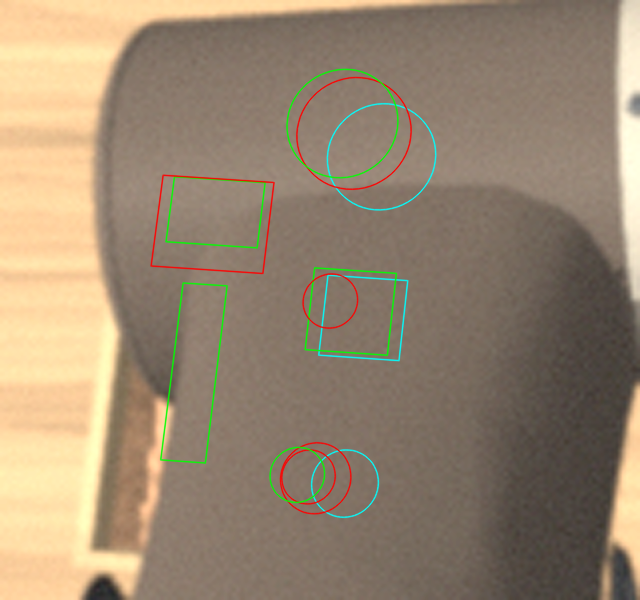

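View pics/fullscene.png

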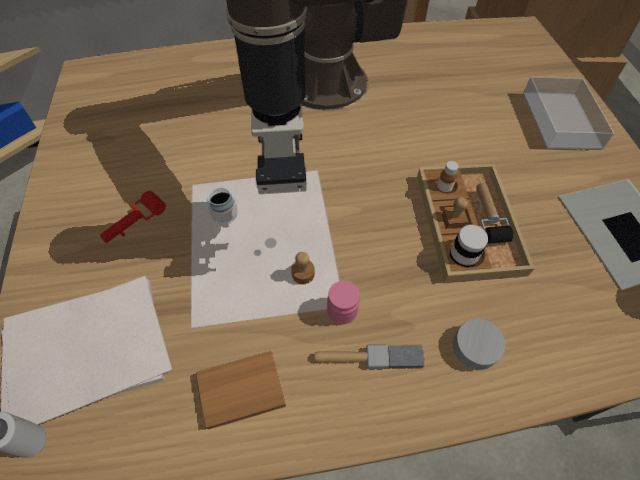

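All four items line up with their predicted seated poses in the scene view. The arm blocks the top view, so I'll move it aside for a second check.

>>> {"method": "move_arm", "body": {
  "commands": [
    [4.2, 3, 2, 0, 0, 0, 0],
    [4.2, 7, 4, 0, 0, 0, 0],
    [4.2, 12, 7, 0, 0, 0, 0],
    [4.2, 17, 10, 0, 0, 0, 0],
    [4.2, 22, 13, -1, 0, 0, 0],
    [4.2, 27, 16, -2, 0, 0, 0],
    [4.2, 32, 19, -3, 0, 0, 0],
    [4.2, 36, 22, -4, 0, 0, 0]
  ]
}}

```text
clock: 39.15
tool_pos: [0.2444, -0.5078, 0.2179]
orientation: [-180.0, -0.0, -94.9]
force: [1.0, -0.4, 0.1]
opening: 0.0422
```

```bash
python3 - <<'E'
from objs import *
from plant import cams
q=np.load("tray.npy"); P=lambda a:local(q,(*a,0))[0,:2]
L=cyl(*P((.09,-.038)),[(.014,.03,Y),(.068,.03,R),(.089,.0285,G)])
L+=cyl(*P((-.09,-.038)),[(z+.014,r,c) for z,r,c in BOT])
x,y=P((0,-.038)); L+=[(rect(x,y,.014,.022,.022,q[2]),Y),(rect(x,y,.038,.022,.022,q[2]),G),(circ(x,y,.075,.014),R)]
L+=[(a+[0,0,.012],c) for a,c in bray(*P((0,.044)),q[2])]
t=cams.snapshot("top"); a=load("top0")
b=(95,170,140,150)
overlay(t,L,*b,4,"pics/c15a.png"); overlay(t,[],*b,4,"pics/c15b.png")
cv2.imwrite("pics/c15.png",np.hstack([cv2.imread("pics/c15a.png"),cv2.imread("pics/c15b.png")])[:, :].copy())
im=cv2.imread("pics/c15.png"); cv2.imwrite("pics/c15.png",cv2.resize(im,(800,int(im.shape[0]*800/im.shape[1]))))
s=load("sceneF"); s0=load("scene0")
for nm,(x,y,w,h) in(("open",(200,182,40,42)),("round",(288,245,32,42))):
    A=s0["frame"][y:y+h,x:x+w].astype(np.float32).mean(2);B=s["frame"][y:y+h,x:x+w].astype(np.float32).mean(2); print(nm,cv2.phaseCorrelate(A,B))
overlay(s,[],410,155,110,115,5,"pics/c16.png")
E
```

```text
open ((0.1926671025557809, 0.4721262946144513), 0.9225511908531189)
round ((0.020745713277687372, 0.5225378412519), 0.9678108268313937)
```

View pics/c15.png

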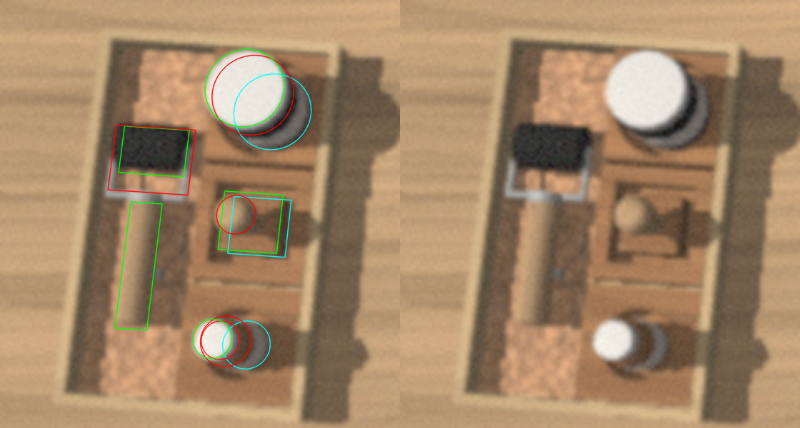

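View pics/c16.png

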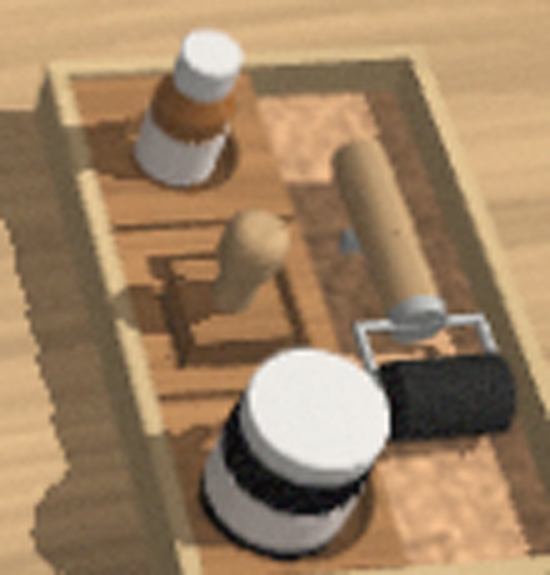

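Both views agree: jar, bottle and stamp are upright and seated, the roller is flat along the bay, and the look-alikes haven't moved (0.5 px). Handing in.

```bash
python3 -c "
from plant import job,sensors
print(job.close_job()); print(sensors.get_obs()['clock'])"
```

```text
the job is handed in; nothing more can be done
None
the job is handed in; nothing more can be done
```

I packed all four items and handed the job in at about 39 s of the 128 s allowed; the hand-in gave no verdict. The roller went in first, then the jar, the bottle and the square stamp. The jar, bottle and stamp were each lowered until the wrist force showed floor contact, then released. The bottle pressed the floor with about 20 N for a moment before I backed off, which is under the 40 N limit.

- **Final pictures:** The scene view and a clear top view both show the jar, bottle and square stamp upright and seated at their predicted places. The roller lies flat along the bay, a few millimetres and a few degrees off its overlay, within tolerance.
- **Look-alikes:** The open jar and round stamp shifted by only about 0.5 px between the first and last pictures, and the gripper ended clear of everything.
- **Disagreements:** No check failed. My first tray and recess estimates were off by a few millimetres, and I corrected them by overlaying the model on the pictures before placing anything.

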